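# Load the tube tray on the rocking mixer and lock it with its pin

### The job

Load the blue tube tray on the rocking mixer: hook the lip on its far edge over the steel rail at the deck's high end while the lug end is still raised, then swing the lug end down gently, without letting it drop, until the tray lies flat on the tilted deck with its lug between the two ears. Then lock it: push the red-handled retaining pin through ear, lug and ear, from either side, until the handle is right up against the ear. Let go of everything, and leave the other things on the bench standing where they are.

Things in the scene. Friction and masses are not known exactly. Their poses are not given: they have to be found in the camera images.
- rocker: Rocking mixer, fixed: white housing 126 wide (y) x 140 x 62 mm high, black front panel to the robot, two posts that carry the deck's pivot 110 mm above the bench. Origin: on the bench below the pivot axis; z up, x from the deck's low (ear) end to its high (rail) end, y along the pivot.
- deck (a joint): Tilt of the mixer's deck, rad: 0 level, positive with the rail end high and the ear end (nearer the robot) low; stopped between 0.38 and 0.60, held firmly by its gearbox. Deck axes: x up the slope, y along the pivot, z square to the deck, origin on the pivot. Rubber mat at z = 20 mm, x -62..64, y +-53; below it a plate 116 mm wide, with a 48 mm wide tongue under the ears to x = -115.
- clevis (a point): Midway between the two steel ears at the deck's low end, on their hole axis (x -95, z +36 mm in deck axes); its axes are the deck's, y along the holes. Ears 7 mm thick (y +-8.5 to +-15.5), 26 mm long in x, from 18 mm below the hole axis to 14 above it, then flared lead-ins to 21 above and out to y +-17. Round chamfered holes, 10 mm.
- rail (a point): Middle of the steel rail at the deck's high end, on its axis (x +72, z +34 mm in deck axes, 14 above the mat); its axes are the deck's. Round, 8 mm diameter, along y, free between two side plates (inner faces y +-54, 8 mm higher than the rail's axis). The deck plate ends 4 mm short of the axis, so a lip can go down behind it.
- tray: Blue open tray, loose, about 0.3 kg, with four capped amber tubes fixed lying in it (tops 22 mm above its underside). Origin: centre of the underside of its floor; z up, x from the lug end to the lip end, y across. Body 112 (x) x 100 (y) mm with 14 mm walls; the lip reaches x = +71, the lug x = -116. It stands on its floor on the bench.
- tray_grip (a point): Centre of the tray's black grip bar, 54 mm above the tray's origin; axes are the tray's. Bar 14 mm thick (x), 16 mm tall (46 to 62 mm above the underside), 100 mm long (y), flat sides, on a post at each end; free below it down to the tubes (24 mm gap).
- tray_lip (a point): Where the rail's axis lies in the hooked lip when the tray is home (x +64, z +14 mm from the tray's origin; tray axes). The lip is a channel open below, 84 mm wide (y): tray wall at x = 56, flange with underside at z = 21, lip from x = 68 to 71 down to z = 7 mm, so a 12 mm slot for the 8 mm rail. Home: this point on rail, the underside on the mat.
- lug_hole (a point): Centre of the hole in the tray's lug (x -103, z +16 mm from the tray's origin); tray axes, the hole runs along y. Lug 12 mm thick (y), z 4 to 28 mm, x -90 to -116, on a 12 mm thick arm from the near wall at x = -56. Round chamfered hole, 11.5 mm. When the tray is home it lies on clevis.
- pin: Retaining pin, loose, 45 g, lying on the bench. Origin: on its axis where handle meets shank, 7 mm up; x towards the tip, z up. Red handle x -36..0, 14 x 14 mm with flat sides, thin wire ring behind it (to x = -50); steel shank 8 mm in diameter, 46 mm long, the last 10 mm tapered to 3 mm. Home: handle against an ear's outer face (15.5 mm from the clevis centre).
- pin_tip (a point): The pin's tip, 46 mm along x from the pin's origin.
- stirrer_stand: Obstacle, fixed: overhead stirrer. Origin on the bench, axes as the world's. Base plate x +-150, y +-108 mm, 17 mm high; upright column 18 mm thick at x +118, y +10, to 722 mm high; motor head x -116..39, y -31..51, from 526 to 684 mm above the bench, its chuck down to 496 mm at x -57.
- beaker: Obstacle, fixed: glass beaker on the stirrer's base plate, 109 mm wide, 123 mm high, so to 140 mm above the bench; origin at the centre of its underside.
- jar_beige: Bystander: sample jar with white cap and beige contents, 33 mm wide, 55 mm high; origin at the centre of its underside.
- jar_fawn: Bystander: sample jar with white cap and pale coarse contents, 33 mm wide, 55 mm high; origin at the centre of its underside.
- jar_grey: Bystander: sample jar with white cap and grey contents, 33 mm wide, 55 mm high; origin at the centre of its underside.
- petri_dish: Bystander: glass petri dish, 64 mm wide, 18 mm high; origin at the centre of its underside.
- vial: Bystander: glass vial with white cap, 29 mm wide, 98 mm high; origin at the centre of its underside.
- marker: Bystander: black marker pen, 137 mm long (its y), 14 mm thick, lying; origin at the centre of its underside.
- tweezers: Bystander: steel tweezers, 132 mm long (its y), 20 mm wide, 10 mm high, lying; origin at the centre of its underside.

How it is judged (in metres and radians):
On the way, in this order (a step that is already met when the one before it is completed fails the run):
1. the tray's lip is hooked over the rail while its lug end is still raised (tray at least 0.10 rad off the deck) (x of tray_lip in the frame of rail between -0.004 and 0.007 m and z of tray_lip in the frame of rail between -0.009 and 0.007 m and y of tray_lip in the frame of rail between -0.015 and 0.015 m and angle between the z axis of tray and the z axis of rail, either way round above 0.1 rad), for 0.1 s.
2. the tray lies flat on the deck, lip over the rail, lug between the ears (angle between the z axis of tray and the z axis of rail, either way round below 0.06 rad and x of tray_lip in the frame of rail between -0.004 and 0.007 m and z of tray_lip in the frame of rail between -0.009 and 0.007 m and y of tray_lip in the frame of rail between -0.015 and 0.015 m and x of lug_hole in the frame of clevis between -0.005 and 0.006 m and y of lug_hole in the frame of clevis between -0.005 and 0.005 m and z of lug_hole in the frame of clevis between -0.004 and 0.004 m), for 0.2 s.
At the end, for the whole second after the job is handed in: The tray lies flat on the deck (0.06 rad), lip over the rail, lug hole in line with the ears' holes (5 mm); the pin runs along the hole axis (4 mm, 0.12 rad) through ear, lug and ear, its handle within 5 mm of one ear, its tip past the other; both at rest and released (all of step 2 and x of pin in the frame of clevis between -0.004 and 0.004 m and z of pin in the frame of clevis between -0.004 and 0.004 m and angle between the x axis of pin and the y axis of clevis, either way round below 0.12 rad and ((y of pin in the frame of clevis between 0.013 and 0.0205 m and y of pin_tip in the frame of clevis below -0.022 m) or (y of pin in the frame of clevis between -0.0205 and -0.013 m and y of pin_tip in the frame of clevis above 0.022 m)) and linear speed of each of tray, pin below 0.02 m/s); the robot touches nothing.
It fails at once if the tray is let drop: it swings faster than 3 rad/s while hooked on the rail (distance between tray_lip and rail below 0.015 m and angular speed of tray above 3 rad/s).
It fails at once if a bystander is pushed away (3 cm) (distance of any of jar_beige, jar_fawn, jar_grey, petri_dish, vial, marker, tweezers from where it was at the start of the episode above 0.03 m).
It fails at once if a standing bystander is knocked over (angle between any of jar_beige, jar_fawn, jar_grey, petri_dish, vial's own z axis and vertical above 0.5 rad).
It also fails if it takes over 72 s, if anything falls off the work surface, if the arm or the gripper's body presses on something with over 40 N, if the wrist force passes 120 N, or if a joint passes its speed limit or range.

### The arm

A 6-joint arm with a two-finger parallel gripper is mounted at the origin on a cart in front of the work surface, level with it; the furniture and walls round the work are solid. World frame = base frame: x ahead of the robot, y to its left, z up, the work surface at z = 0. Lengths are in mm, angles in rad, forces in N, time in s.
With the tool pointing down it reaches from about 300 to 775 mm from the base axis. Payload 14.6 kg.
Tool frame: the origin (TCP) lies midway between the tips of the shut fingers; the grasp point (between the pads) lies 19 mm behind it (manip.grip_depth is the distance from the TCP to the grasp point, in mm); x points along the fingers, y is the direction in which the jaws open and shut, and the axes are right-handed (so a half turn about x gives the same grasp; the last joint's range is limited). The gripper opens to 94 mm and grips with 3 to 60 N. Pads are 16 mm wide; open, the fingers measure 119 mm over their backs; the gripper's body (75 mm by 177 mm) begins 78 mm behind the grasp point.
Start: joints at [-1.241, 0.3, 1.521, -0, 1.321, -0.067], TCP at [212.55, -507.259, 205.446] pointing down, gripper open.
Joint ranges: [-3.03, 3.03], [-0.79, 2.21], [0.23, 2.52], [-1.04, 4.18], [0, 3.07], [-2.55, 2.55]. Speed limits (rad/s): [2.22, 2.22, 2.57, 3.14, 3.14, 3.14].

### API

Orientations are given as [roll, pitch, yaw] about the fixed x, y, z axes, in that order (R = Rz(yaw) Ry(pitch) Rx(roll)).
In Python, from cell import readout, cams, ticket, manip gives the robot as it stands. The module is installed in compiled form; this text tells all that it offers.
- The arm moves only by the tool apply_moves, never from a script. Its argument "plan" is one flat list of numbers, 7 for each row, row after row: the turn, a rotation vector about the tool's x, y, z in rad, then the shift along the tool's x, y, z in m, then the opening in per cent of the stroke, from 0 (shut) to 100 (fully open). In form: [wx, wy, wz, x, y, z, fingers, wx, wy, wz, x, y, z, fingers, ...]. A call has 1 to 5 rows; each row shifts and turns the commanded pose from where the row before left it, along the tool's axes as they then stand; what a row does not reach is not made up. A row lasts 1/8 s, in which the tool goes at most 62.5 mm and 10.7 degrees, less where a joint would pass 70% of its speed; a pose out of reach is approached as far as the arm can. A call with a gripper value outside its range is refused whole. The fingers move at their own pace and stop on an object; "force" is the grip in N (left out, the last holds). Time passes only in rows, so rows that do not move let the fingers close. It gives the time, the measured TCP pose, the force and the opening at its end, in the units of the state.
- readout.read_state(): the state, without advancing time (a new reading comes with each control period).
- cams.camera(name): name is "scene" or "top" or "wrist"; returns a dict with "image" (384x512x3 uint8, red, green, blue), "fovy" (degrees; the focal length in pixels is half the picture's height over the tangent of half this angle, whatever the lens; pixels are square), "cx", "cy" (the principal point, pixels), "D" ([k1, k2, p1, p2, k3] as OpenCV has them; the pictures are not rectified), "position" and "orientation" of the camera in the world; the wrist camera has in their place "T_tool_cam" (4x4, takes a point from camera to tool coordinates, whose origin is the TCP and whose axes are the tool frame's). Camera axes: x right, y down, z forward; pixel columns grow to the right and rows downward; lengths in mm; the calibration is good to about 2 mm. A picture is of the moment at which its call begins: read the wrist's pose just before it. There is no depth.
- ticket.sign_off(): hands the job in, once; it reports no verdict.
The state is a dict: "clock": time; "joints": joint angles; "qd": joint speeds; "effort": joint torques, N m; "eef_pos": TCP position; "eef_rot": TCP orientation; "wrist_force": force on the tool from outside, world axes, zero at the start; "moment": the same for the moment, N m; "finger_gap": finger opening in mm.
Only numpy, scipy, OpenCV 4.12 (cv2) and the standard library are available. Lean on these libraries where they do the work, as an engineer would, in place of code of your own. Each camera call takes 0.05 s, during which the arm holds its last target.

## Working session

There is one attempt and no reset: what is moved stays moved. The work goes in short steps, Python scripts to look and compute and a tool call to move; the robot and the scene stay as the last step left them, time stands still between calls to the robot, and variables do not carry over. Pictures are saved under pics/ and viewed, and the job is handed in when it is done.

Besides the shell and the picture viewer there is one more tool, called as a command line: name --argument value ..., lists and objects as JSON in quotes. apply_moves: Moves the arm, as the interface text tells. Its arguments: {"type":"object","properties":{"plan":{"type":"array","items":{"type":"number"}},"force":{"type":"number"}},"required":["plan"]}

```bash
mkdir -p pics; cat > h.py <<'E'
import numpy as np, cv2
from scipy.spatial.transform import Rotation as R
from cell import readout, cams, ticket, manip
def cam(n,save=None):
    s=readout.read_state(); c=cams.camera(n)
    if save: cv2.imwrite('pics/'+save,c['image'][:,:,::-1])
    return s,c
E
python3 - <<'E'
from h import *
for n in ['scene','top','wrist']:
    s,c=cam(n,n+'0.png'); print({k:v for k,v in c.items() if k!='image'})
print(s, [a for a in dir(manip) if a[0]!='_'])
E
```

```text
{'fovy': 51.14993287151653, 'cx': 247.9924178846273, 'cy': 194.54181755886088, 'D': array([0.01602628, 0.        , 0.        , 0.        , 0.        ]), 'position': array([ 65.07516737, 801.07283934, 828.13770564]), 'orientation': array([-2.32021061, -0.00751358, -2.47519082])}
{'fovy': 53.709400452618965, 'cx': 255.55027447454574, 'cy': 193.4089055886978, 'D': array([0.00871986, 0.        , 0.        , 0.        , 0.        ]), 'position': array([ 357.89373093,  209.37195759, 1109.93005662]), 'orientation': array([-2.99914702, -0.00496653, -1.59001343])}
{'fovy': 67.57816697457382, 'cx': 252.4655176430797, 'cy': 190.24223500567197, 'D': array([-0.00240954,  0.        ,  0.        ,  0.        ,  0.        ]), 'T_tool_cam': array([[-7.65891333e-04, -2.27223720e-01,  9.73842284e-01,
        -1.78765587e+02],
       [ 9.99999612e-01, -5.98487399e-04,  6.46819832e-04,
         3.50229381e-01],
       [ 4.35859527e-04,  9.73842401e-01,  2.27224090e-01,
        -6.56931531e+01],
       [ 0.00000000e+00,  0.00000000e+00,  0.00000000e+00,
         1.00000000e+00]])}
{'clock': 0.1, 'joints': array([-1.24058854e+00,  3.00391846e-01,  1.52149252e+00, -5.53489118e-06,
        1.32071807e+00, -6.65736005e-02]), 'qd': array([ 6.99454356e-06, -2.96554411e-04, -3.45203237e-03, -9.61195408e-04,
       -1.08097273e-03, -2.16763743e-03]), 'effort': array([ 3.32583932e-04, -5.32650733e+01, -3.53285694e+01,  7.10368180e-02,
        2.35494808e-02, -6.61667013e-05]), 'eef_pos': array([ 212.48321399, -507.04867204,  204.9672708 ]), 'eef_rot': array([-1.63206058,  1.56978653,  1.90631483]), 'wrist_force': array([0.19428659, 0.33256217, 0.23829338]), 'moment': array([ 0.00530047,  0.03496165, -0.03451923]), 'finger_gap': 93.91501959171242} ['Unreachable', 'grip_depth']
```

View pics/scene0.png

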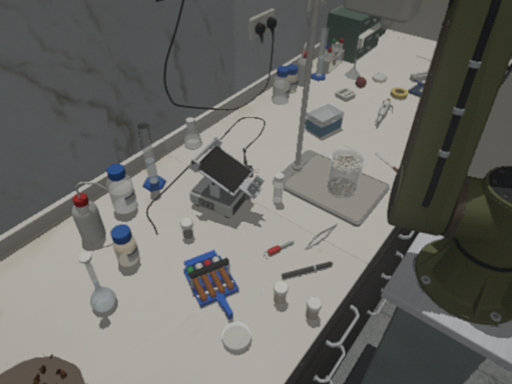

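View pics/top0.png

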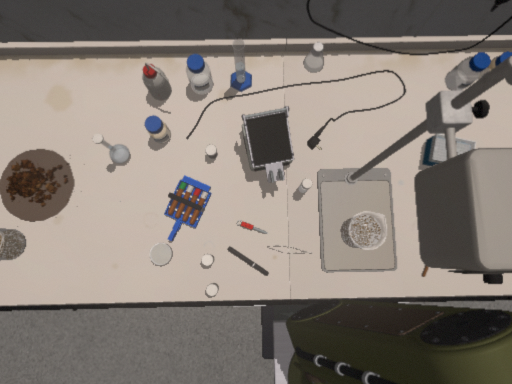

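View pics/wrist0.png

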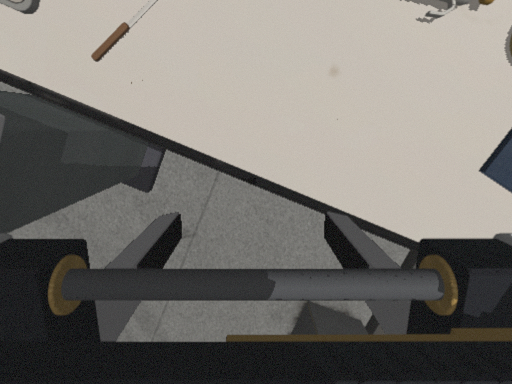

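The top view shows the rocker around (268,140), the tray at (187,203) with the lug down-left at (175,230), and the pin at (250,227). The scene view agrees. Next I'll zoom in.

```bash
cat >> h.py <<'E'
def Kof(c):
    f=192/np.tan(np.radians(c['fovy'])/2)
    return np.array([[f,0,c['cx']],[0,f,c['cy']],[0,0,1]])
def T_tool(s):
    T=np.eye(4);T[:3,:3]=R.from_euler('xyz',s['eef_rot']).as_matrix();T[:3,3]=s['eef_pos'];return T
def pose(s,c):
    if 'T_tool_cam' in c:
        return T_tool(s)@c['T_tool_cam']
    T=np.eye(4);T[:3,:3]=R.from_euler('xyz',c['orientation']).as_matrix();T[:3,3]=c['position'];return T
def ray(s,c,uv):
    n=cv2.undistortPoints(np.array(uv,float).reshape(-1,1,2),Kof(c),c['D']).reshape(-1,2)
    T=pose(s,c);d=np.c_[n,np.ones(len(n))]@T[:3,:3].T
    return T[:3,3],d/np.linalg.norm(d,axis=1)[:,None]
def onz(s,c,uv,z):
    o,d=ray(s,c,uv);z=np.broadcast_to(z,len(d));return o+d*((z-o[2])/d[:,2])[:,None]
def tri(rs):
    A=np.zeros((3,3));b=np.zeros(3)
    for o,d in rs:
        P=np.eye(3)-np.outer(d,d);A+=P;b+=P@o
    x=np.linalg.solve(A,b);return x,[np.linalg.norm((np.eye(3)-np.outer(d,d))@(x-o)) for o,d in rs]
def proj(s,c,X):
    T=np.linalg.inv(pose(s,c));X=np.atleast_2d(X)@T[:3,:3].T+T[:3,3]
    return cv2.projectPoints(X.reshape(-1,1,3),np.zeros(3),np.zeros(3),Kof(c),c['D'])[0].reshape(-1,2)
def crop(c,x0,y0,w,h,k,name):
    cv2.imwrite('pics/'+name,cv2.resize(c['image'][y0:y0+h,x0:x0+w,::-1],None,fx=k,fy=k,interpolation=cv2.INTER_CUBIC))
E
python3 - <<'E'
from h import *
s,c=cam('top'); crop(c,140,95,190,140,4,'t1.png'); crop(c,140,170,190,140,4,'t2.png')
s,c=cam('scene'); crop(c,170,120,190,140,4,'s1.png'); crop(c,160,220,190,140,4,'s2.png')
E
```

```text
(no output)
```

View pics/t1.png

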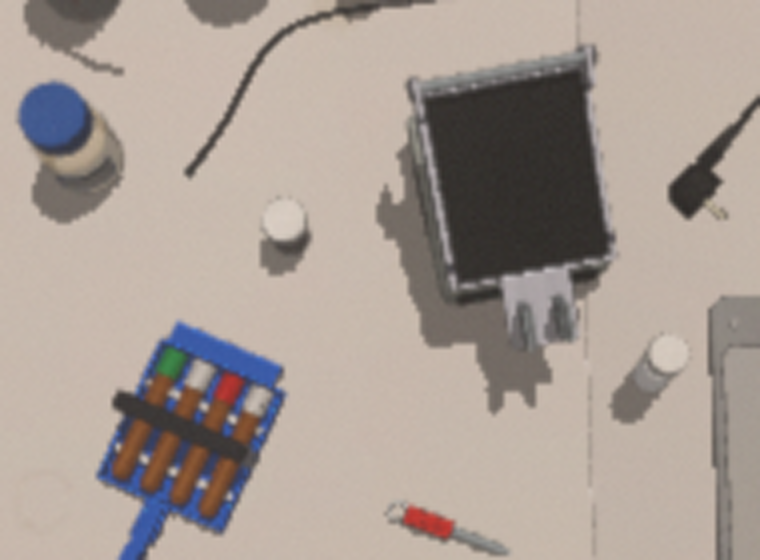

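View pics/t2.png

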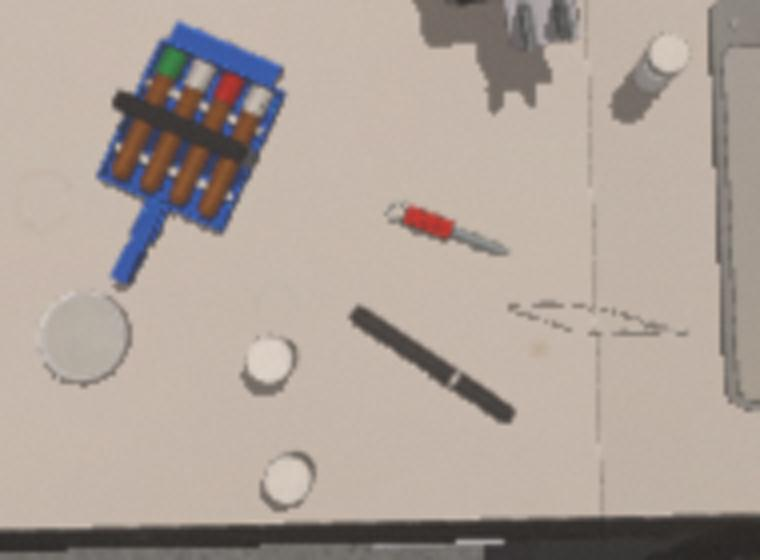

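View pics/s1.png

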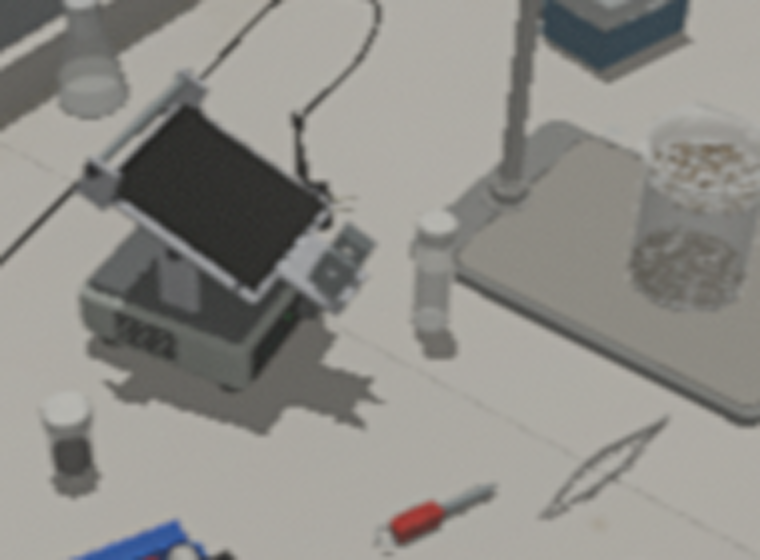

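View pics/s2.png

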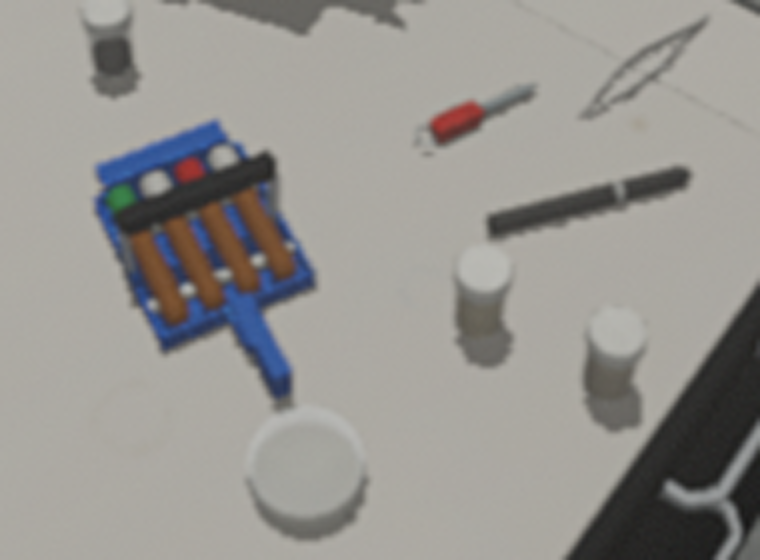

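```bash
python3 - <<'E'
from h import *
st,t=cam('top'); ss,sc=cam('scene')
P=lambda u,x0,y0:(np.array(u,float)/4-.375+[x0,y0])
np.set_printoptions(precision=1,suppress=True)
print('bar',onz(st,t,[P((118,402),140,95),P((250,455),140,95)],62))
print('bar scene',onz(ss,sc,[P((120,220),160,220),P((272,165),160,220)],62))
print('lug end top z28',onz(st,t,[P((122,275),140,170)],28))
print('pin handle front/ring/tip',onz(st,t,[P((453,228),140,170),P((405,215),140,170),P((508,251),140,170)],[7,7,7]))
print('pin scene',onz(ss,sc,[P((475,113),160,220),P((435,133),160,220),P((533,90),160,220)],7))
# rocker corners
for n,a,b in [('platetopL',(412,83),(92,165)),('platetopR',(588,52),(188,80)),('matLL',(455,283),(250,295)),('matLR',(610,245),(325,212)),('earL?',(520,312),(330,300)),('earR',(562,300),(358,232))]:
    A=ray(st,t,[P(a,140,95)]);B=ray(ss,sc,[P(b,170,120)])
    print(n,tri([(A[0],A[1][0]),(B[0],B[1][0])]))
for n,u,z in [('jargrey',(285,220),55),('vial',(668,355),98)]: print(n,onz(st,t,[P(u,140,95)],z))
for n,u,z in [('petri',(85,337),18),('jar1',(270,360),55),('jar2',(288,478),55)]: print(n,onz(st,t,[P(u,140,170)],z))
print('marker',onz(st,t,[P((357,313),140,170),P((508,415),140,170)],14))
print('beaker/base',onz(st,t,[(368,231)],140), onz(st,t,[(319,171),(320,270),(392,170),(396,272)],17))
E
```

```text
bar [[507.7 442.1  62. ]
 [468.9 350.2  62. ]]
bar scene [[507.2 447.1  62. ]
 [464.2 362.6  62. ]]
lug end top z28 [[388.9 445.2  28. ]]
pin handle front/ring/tip [[418.7 210.5   7. ]
 [428.8 245.2   7. ]
 [401.4 171.    7. ]]
pin scene [[416.  215.5   7. ]
 [426.8 245.4   7. ]
 [397.1 175.3   7. ]]
platetopL (array([695.3, 230.8, 169.6]), [np.float64(1.4416090010353972), np.float64(1.44160900103566)])
platetopR (array([714.2, 115.8, 166.6]), [np.float64(2.671388850777535), np.float64(2.6713888507774044)])
matLL (array([579.7, 206.1, 100.9]), [np.float64(0.16715060878635168), np.float64(0.16715060878648919)])
matLR (array([604.2,  97.4,  90.1]), [np.float64(2.713514038828769), np.float64(2.7135140388288863)])
earL? (array([557.5, 158. ,  76.4]), [np.float64(6.7617739024894865), np.float64(6.7617739024894945)])
earR (array([555.5, 131.8, 121.7]), [np.float64(7.432237360995145), np.float64(7.432237360994817)])
jargrey [[637.7 326.3  55. ]]
vial [[527.8  62.8  98. ]]
petri [[346. 473.  18.]]
jar1 [[328.3 337.4  55. ]]
jar2 [[249.4 325.2  55. ]]
marker [[359.1 280.2  14. ]
 [285.5 173.9  14. ]]
beaker/base [[394.8 -82.9 140. ]] [[ 577.6   13.2   17. ]
 [ 292.2   22.7   17. ]
 [ 576.6 -201.5   17. ]
 [ 282.6 -192.    17. ]]
```

```bash
cat >> h.py <<'E'
np.set_printoptions(precision=4,suppress=True)
def tgt(p,xax,yax):
    x=np.array(xax,float);x/=np.linalg.norm(x);y=np.array(yax,float);y-=x*(x@y);y/=np.linalg.norm(y)
    T=np.eye(4);T[:3,:3]=np.c_[x,y,np.cross(x,y)];T[:3,3]=p;return T
def rows(T0,T1,n=None,grip=100,vmax=60,wmax=10):
    """straight line + slerp, per-row numbers (shift in axes before the row's turn)"""
    dr=R.from_matrix(T0[:3,:3].T@T1[:3,:3]).as_rotvec();d=np.linalg.norm(T1[:3,3]-T0[:3,3])
    if n is None:n=max(1,int(np.ceil(max(d/vmax,np.degrees(np.linalg.norm(dr))/wmax))))
    out=[]
    for i in range(n):
        Ri=T0[:3,:3]@R.from_rotvec(dr*i/n).as_matrix()
        sh=Ri.T@(T1[:3,3]-T0[:3,3])/n/1000
        out.append([*np.round(dr/n,4),*np.round(sh,4),grip])
    for i in range(0,n,5): print('['+', '.join(', '.join(f'{v+0:g}' for v in r) for r in out[i:i+5])+']')
E
python3 -c "
from h import *
s=readout.read_state();print(T_tool(s));T=T_tool(s)
t=T.copy();t[:3,3]=[110,-265,260];rows(T,t)
"
```

```text
[[  -0.0001    0.3864   -0.9223  212.5088]
 [   0.0003   -0.9223   -0.3864 -507.2221]
 [  -1.       -0.0003    0.      205.3034]
 [   0.        0.        0.        1.    ]]
[0, 0, 0, -0.0109, -0.0526, 0.0002, 100, 0, 0, 0, -0.0109, -0.0526, 0.0002, 100, 0, 0, 0, -0.0109, -0.0526, 0.0002, 100, 0, 0, 0, -0.0109, -0.0526, 0.0002, 100, 0, 0, 0, -0.0109, -0.0526, 0.0002, 100]
```

apply_moves --plan '[0,0,0,-0.005,-0.05,0,100,0,0,0,-0.005,-0.05,0,100,0,0,0,-0.005,-0.05,0,100,0,0,0,-0.005,-0.05,0,100]'

```text
clock: 0.85
eef_pos: [134.7, -321.3, 225.5]
eef_rot: [1.351, 1.571, -1.394]
wrist_force: [0.5, 0.7, 1.9]
finger_gap: 94.2
```

```bash
python3 -c "
from h import *
s=readout.read_state();print(s['clock'],s['joints'],s['eef_pos'],np.hypot(*s['eef_pos'][:2]),s['wrist_force'])"
```

```text
0.85 [-1.2791 -0.1898  1.9902 -0.      1.341  -0.1052] [ 134.6959 -321.2979  225.4602] 348.3896080645906 [0.5444 0.6927 1.8888]
```

apply_moves --plan '[0,0,0.14,0,0.02,0,100,0,0,0.14,0,0.02,0,100,0,0,0.14,0,0.02,0,100]'

```text
clock: 1.23
eef_pos: [158.2, -377.8, 234.4]
eef_rot: [1.57, 1.145, -1.175]
wrist_force: [0.0, 0.4, -0.1]
finger_gap: 94.1
```

```bash
python3 -c "
from h import *
s=readout.read_state();print(s['clock'],s['joints'],s['eef_pos'],np.hypot(*s['eef_pos'][:2]),s['wrist_force']);print(T_tool(s))
D=[([.3004,1.5215,1.3207],548.8,205.3),([-.1898,1.9902,1.341],346.5,225.5)]
j=s['joints'];r=np.hypot(*s['eef_pos'][:2]);D.append((j[[1,2,4]],np.sqrt(r*r-36.6**2),s['eef_pos'][2]))
A=[];b=[]
for q,r,z in D:
  a1,a2,a3=np.cumsum(q)
  A+=[[np.sin(a1),np.sin(a2),np.sin(a3),0],[np.cos(a1),np.cos(a2),np.cos(a3),1]];b+=[r,z]
print(np.linalg.lstsq(np.array(A),np.array(b),rcond=None))
"
```

```text
1.225 [-1.2971 -0.3115  2.1176  0.0636  0.914  -0.1511] [ 158.239  -377.7542  234.3535] 409.55808471598357 [ 0.0143  0.4136 -0.1405]
[[   0.1592    0.352    -0.9224  158.239 ]
 [  -0.3807   -0.8401   -0.3863 -377.7542]
 [  -0.9109    0.4126    0.0002  234.3535]
 [   0.        0.        0.        1.    ]]
(array([422.749 , 437.7005, 273.3224, 183.4138]), array([0.0396]), np.int32(4), array([3.0342, 1.6253, 0.3249, 0.2151]))
```

apply_moves --plan '[0,0,0.12,0.003,0.006,0,100,0,0,0.12,0.004,0.006,0,100,0,0,0.12,0.005,0.006,0,100,0,0,0,0,0,0,100]'

```text
clock: 1.72
eef_pos: [166.2, -396.5, 232.1]
eef_rot: [1.571, 0.792, -1.174]
wrist_force: [-0.3, -0.0, -0.2]
finger_gap: 93.9
```

```bash
cat >> h.py <<'E'
def fk(q):
    a=np.cumsum([q[1],q[2],q[4]]);return (423*np.sin(a[0]),183+423*np.cos(a[0])),(423*np.sin(a[0])+438*np.sin(a[1]),183+423*np.cos(a[0])+438*np.cos(a[1]))
def st():
    s=readout.read_state();print(s['clock'],'q',s['joints'],'p',s['eef_pos'],'r',np.hypot(*s['eef_pos'][:2]),'F',s['wrist_force'],'gap',s['finger_gap']);return s
E
python3 -c "
from h import *
s=st();T=T_tool(s);print(T,fk(s['joints']))
t=.131;Q=np.eye(4);Q[:3,:3]=R.from_rotvec([0,0,t]).as_matrix();rows(T,Q@T,1)"
```

```text
1.725 q [-1.327  -0.4201  2.3209  0.2343  0.4795 -0.3177] p [ 166.2012 -396.5082  232.1191] r 429.93208370297936 F [-0.3055 -0.0104 -0.2053] gap 93.88731322994077
[[   0.2714    0.2749   -0.9224  166.2012]
 [  -0.6476   -0.6568   -0.3863 -396.5082]
 [  -0.712     0.7022   -0.0003  232.1191]
 [   0.        0.        0.        1.    ]] ((np.float64(-172.51593875692993), np.float64(569.2217638544146)), (np.float64(241.85175367551568), np.float64(427.29426310769475)))
[-0.0933, 0.092, 0, -0.0026, -0.0026, -0.0562, 100]
```

apply_moves --plan '[-0.0933,0.092,0,-0.0026,-0.0026,-0.0562,100,-0.0933,0.092,0,-0.0026,-0.0026,-0.0562,100,-0.0933,0.092,0,-0.0026,-0.0026,-0.0562,100,-0.0933,0.092,0,-0.0026,-0.0026,-0.0562,100]'

```text
clock: 2.22
eef_pos: [344.1, -259.6, 233.6]
eef_rot: [1.57, 0.793, -0.646]
wrist_force: [0.9, -0.7, 0.1]
finger_gap: 94.0
```

```bash
python3 -c "
from h import *
s=st();T=T_tool(s);print(T,fk(s['joints']));cam('scene','sc1.png')"
```

```text
2.225 q [-0.7989 -0.4185  2.3161  0.2318  0.4831 -0.3164] p [ 344.0604 -259.58    233.5857] r 430.9980779240159 F [ 0.8601 -0.7351  0.0956] gap 93.95236899699006
[[   0.5602    0.5695   -0.6015  344.0604]
 [  -0.4225   -0.4281   -0.7989 -259.58  ]
 [  -0.7125    0.7017    0.0008  233.5857]
 [   0.        0.        0.        1.    ]] ((np.float64(-171.90258847619617), np.float64(569.4951488378392)), (np.float64(242.9161192557358), np.float64(428.89130921882304)))
```

View pics/sc1.png

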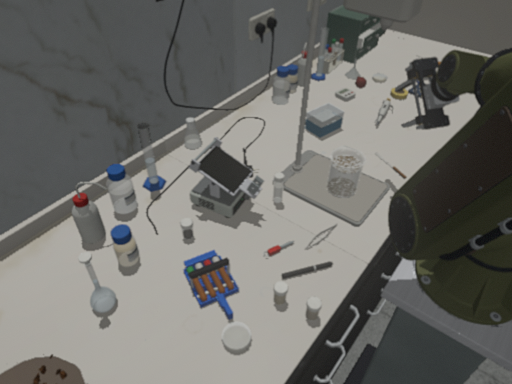

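The gripper shows at (430,95), well clear of the beaker at (345,170) and the head, so I'll continue the sweep.

apply_moves --plan '[-0.0933,0.092,0,-0.0026,-0.0026,-0.0562,100,-0.0933,0.092,0,-0.0026,-0.0026,-0.0562,100,-0.0933,0.092,0,-0.0026,-0.0026,-0.0562,100,-0.0933,0.092,0,-0.0026,-0.0026,-0.0562,100,-0.0933,0.092,0,-0.0026,-0.0026,-0.0562,100]'

```text
clock: 2.9
eef_pos: [430.7, 3.5, 233.3]
eef_rot: [1.569, 0.794, 0.008]
wrist_force: [0.4, 0.3, -0.4]
finger_gap: 94.1
```

apply_moves --plan '[-0.0933,0.092,0,-0.0026,-0.0026,-0.0562,100,-0.0933,0.092,0,-0.0026,-0.0026,-0.0562,100,-0.0933,0.092,0,-0.0026,-0.0026,-0.0562,100,-0.0933,0.092,0,-0.0026,-0.0026,-0.0562,100]'

```text
clock: 3.4
eef_pos: [370.9, 218.4, 233.0]
eef_rot: [1.569, 0.795, 0.532]
wrist_force: [0.7, 0.3, -0.2]
finger_gap: 93.6
```

```bash
python3 -c "
from h import *
s=st();T=T_tool(s);print(T,fk(s['joints']));cam('scene','sc2.png');cam('wrist','w2.png');cam('top','t2.png')"
```

```text
3.4 q [ 0.3793 -0.419   2.3169  0.2313  0.4844 -0.3172] p [370.915  218.3652 233.0491] r 430.4199546372711 F [ 0.7116  0.2745 -0.2394] gap 93.63991951249577
[[  0.6036   0.6138   0.5089 370.915 ]
 [  0.3555   0.3641  -0.8608 218.3652]
 [ -0.7136   0.7005   0.0015 233.0491]
 [  0.       0.       0.       1.    ]] ((np.float64(-172.10491984263774), np.float64(569.4050938664749)), (np.float64(242.66855535870968), np.float64(428.6678767936721)))
```

View pics/t2.png

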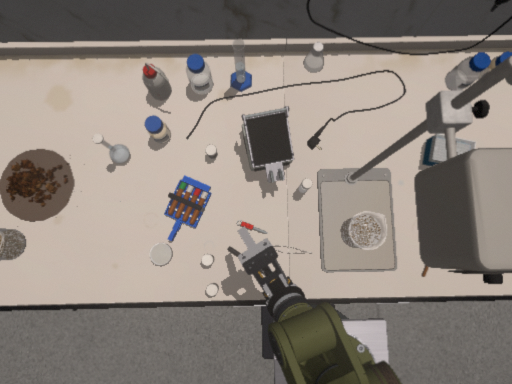

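View pics/w2.png

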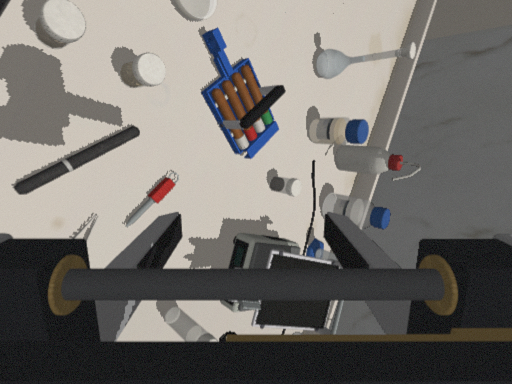

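```bash
python3 -c "
from h import *
s=readout.read_state();T=T_tool(s)
rows(T,tgt([488,396,190],[0,0,-1],[.921,-.39,0]))"
```

```text
[0.1265, -0.0515, -0.1027, 0.0235, 0.0152, -0.0134, 100, 0.1265, -0.0515, -0.1027, 0.0211, 0.0156, -0.0165, 100, 0.1265, -0.0515, -0.1027, 0.0186, 0.0154, -0.0195, 100, 0.1265, -0.0515, -0.1027, 0.016, 0.0145, -0.0223, 100, 0.1265, -0.0515, -0.1027, 0.0134, 0.013, -0.0248, 100]
[0.1265, -0.0515, -0.1027, 0.0108, 0.011, -0.0269, 100, 0.1265, -0.0515, -0.1027, 0.0084, 0.0085, -0.0287, 100]
```

apply_moves --plan '[0.1265,-0.0515,-0.1027,0.0235,0.0152,-0.0134,100,0.1265,-0.0515,-0.1027,0.0211,0.0156,-0.0165,100,0.1265,-0.0515,-0.1027,0.0186,0.0154,-0.0195,100,0.1265,-0.0515,-0.1027,0.016,0.0145,-0.0223,100,0.1265,-0.0515,-0.1027,0.0134,0.013,-0.0248,100]'

```text
clock: 4.18
eef_pos: [439.7, 333.2, 209.5]
eef_rot: [1.894, 1.287, 0.248]
wrist_force: [-0.1, -0.7, -0.2]
finger_gap: 93.7
```

apply_moves --plan '[0.1265,-0.0515,-0.1027,0.0108,0.011,-0.0269,100,0.1265,-0.0515,-0.1027,0.0084,0.0085,-0.0287,100,0,0,0,0,0,0,100]'

```text
clock: 4.55
eef_pos: [470.5, 386.3, 196.9]
eef_rot: [2.058, 1.518, 0.16]
wrist_force: [-0.6, -0.2, -0.8]
finger_gap: 93.9
```

```bash
python3 -c "
from h import *
s=st();T=T_tool(s);print(T,fk(s['joints']));cam('wrist','w3.png');"
```

```text
4.55 q [ 0.6382  0.4103  1.3934 -0.0255  1.2907  0.9714] p [470.4587 386.2634 196.8676] r 608.7124655934516 F [-0.6057 -0.2436 -0.8041] gap 93.89838250383681
[[  0.0525   0.9459  -0.3203 470.4587]
 [  0.0085  -0.3212  -0.947  386.2634]
 [ -0.9986   0.047   -0.0249 196.8676]
 [  0.       0.       0.       1.    ]] ((np.float64(168.72940084113728), np.float64(570.8909502576605)), (np.float64(594.9055134627249), np.float64(469.80721748748715)))
```

View pics/w3.png

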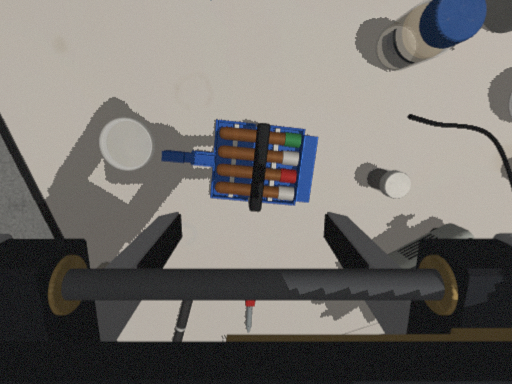

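The wrist view shows the tray bar running vertically from (264,124) to (256,210), and the lug at left (163,156).

```bash
python3 - <<'E'
from h import *
s,c=cam('wrist');im=c['image']; crop(c,140,100,200,130,4,'w3z.png')
m=(im.max(2)<60).astype(np.uint8);mm=np.zeros_like(m);mm[115:220,240:280]=m[115:220,240:280]
n,l,stt,ce=cv2.connectedComponentsWithStats(mm);i=1+np.argmax(stt[1:,4]);print(stt[i])
ys,xs=np.nonzero(l==i);r=cv2.minAreaRect(np.c_[xs,ys].astype(np.float32));print(r)
b=cv2.boxPoints(r);print(b);w=onz(s,c,b,62);print(w)
hsv=cv2.cvtColor(im,cv2.COLOR_RGB2HSV);bl=((hsv[...,0]>100)&(hsv[...,0]<130)&(hsv[...,1]>150)).astype(np.uint8);bl[:,:150]=0;bl[:100]=0;bl[230:]=0;bl[:,330:]=0
cv2.imwrite('pics/bl.png',cv2.resize(bl[100:230,140:340]*255,None,fx=4,fy=4))
E
```

```text
[ 249  123   22   87 1100]
((259.0506286621094, 166.1537628173828), (15.976175308227539, 87.12084197998047), 8.325650215148926)
[[244.8392 208.0984]
 [257.4543 121.8958]
 [273.262  124.2091]
 [260.647  210.4118]]
[[460.1803 362.2248  62.    ]
 [504.0676 448.2962  62.    ]
 [519.4999 440.5526  62.    ]
 [476.3477 353.6235  62.    ]]
```

View pics/w3z.png

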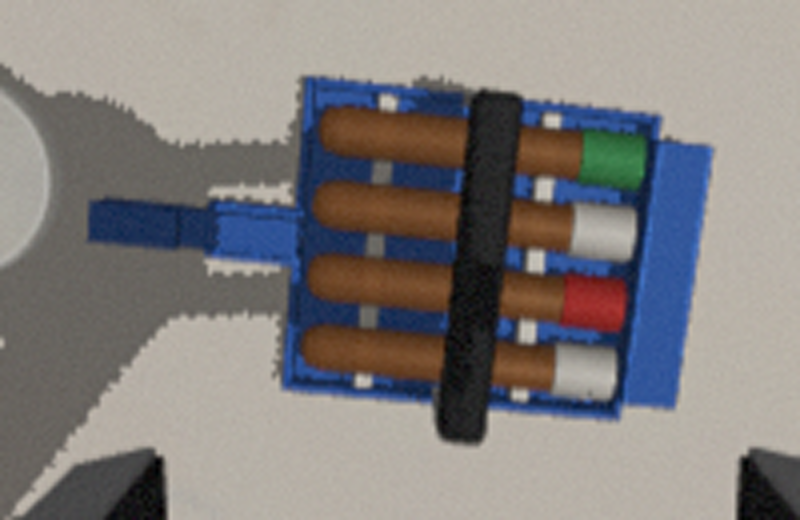

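```bash
python3 - <<'E'
from h import *
s,c=cam('wrist')
P=lambda u:(np.array(u,float)/4-.375+[140,100])
def pr(n,us,z):
    w=onz(s,c,[P(u) for u in us],z);d=w[1]-w[0];print(n,w[:,:2].tolist(),np.linalg.norm(d),'ang',np.arctan2(d[1],d[0]))
pr('bar mid ends',[(497,92),(462,443)],62)
pr('lip outer edge',[(712,147),(675,407)],21)
pr('near wall',[(303,76),(282,388)],14)
pr('side wall top',[(303,76),(662,117)],14)
pr('side wall bot',[(282,388),(620,417)],14)
pr('lugend->lip mid',[(88,221),(693,277)],[28,21])
E
```

```text
bar mid ends [[510.0469739454605, 445.39765014903264], [470.0109987951393, 355.4977835608546]] 98.41171332117608 ang -1.9897679510046933
lip outer edge [[572.279578841687, 408.3193417182391], [537.9012750954485, 332.3280716258025]] 83.405880480517 ang -1.9956426972895944
near wall [[459.33810210817694, 468.93642755744827], [419.2085670636748, 378.7991096709096]] 98.66668971170992 ang -1.9896551212396179
side wall top [[459.33810210817694, 468.93642755744827], [561.5473865487588, 421.603592130653]] 112.63718362688167 ang -0.43369203800094464
side wall bot [[419.2085670636748, 378.7991096709096], [520.6987355580751, 332.93251057154]] 111.37324280977032 ang -0.42445896082485995
lugend->lip mid [[384.70954573027575, 448.6653886027312], [555.316915728538, 371.21817631362205]] 187.49385427015545 ang -0.4261338731507589
```

```bash
python3 -c "
from h import *
s=readout.read_state();T=T_tool(s)
rows(T,tgt([620,150,340],[0,0,-1],[.987,.163,0]),7)"
```

```text
[-0.0695, -0.0023, -0.0081, -0.0192, 0.0322, 0.0245, 100, -0.0695, -0.0023, -0.0081, -0.0194, 0.0302, 0.0267, 100, -0.0695, -0.0023, -0.0081, -0.0196, 0.0282, 0.0288, 100, -0.0695, -0.0023, -0.0081, -0.0197, 0.0259, 0.0307, 100, -0.0695, -0.0023, -0.0081, -0.0198, 0.0236, 0.0325, 100]
[-0.0695, -0.0023, -0.0081, -0.0199, 0.0211, 0.0341, 100, -0.0695, -0.0023, -0.0081, -0.02, 0.0185, 0.0355, 100]
```

apply_moves --plan '[-0.0695,-0.0023,-0.0081,-0.0192,0.0322,0.0245,100,-0.0695,-0.0023,-0.0081,-0.0194,0.0302,0.0267,100,-0.0695,-0.0023,-0.0081,-0.0196,0.0282,0.0288,100,-0.0695,-0.0023,-0.0081,-0.0197,0.0259,0.0307,100,-0.0695,-0.0023,-0.0081,-0.0198,0.0236,0.0325,100]'

```text
clock: 5.32
eef_pos: [576.5, 216.4, 301.6]
eef_rot: [1.932, 1.552, 0.389]
wrist_force: [0.6, -0.1, -1.3]
finger_gap: 93.9
```

apply_moves --plan '[-0.0695,-0.0023,-0.0081,-0.0199,0.0211,0.0341,100,-0.0695,-0.0023,-0.0081,-0.02,0.0185,0.0355,100,0,0,0,0,0,0,100]'

```text
clock: 5.7
eef_pos: [620.5, 148.2, 341.8]
eef_rot: [1.652, 1.567, 0.243]
wrist_force: [-0.7, 0.8, -0.9]
finger_gap: 94.1
```

```bash
python3 -c "
from h import *
s=st();T=T_tool(s);print(T);cam('wrist','w4.png');"
```

```text
5.7 q [0.177  0.4558 1.0008 0.0002 1.6816 0.0149] p [620.4607 148.2225 341.8203] r 637.9196243549583 F [-0.6776  0.8236 -0.9   ] gap 94.08693708540291
[[  0.0033   0.9869   0.1614 620.4607]
 [  0.0008   0.1614  -0.9869 148.2225]
 [ -1.       0.0034  -0.0003 341.8203]
 [  0.       0.       0.       1.    ]]
```

View pics/w4.png

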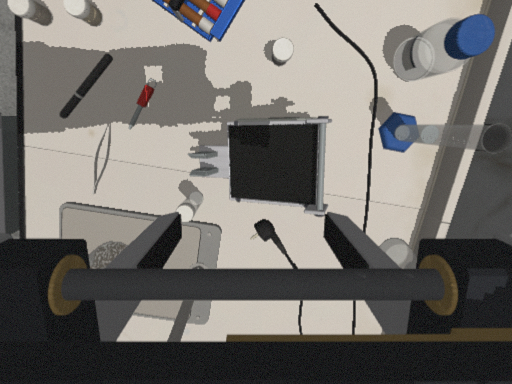

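```bash
python3 -c "
from h import *
s,c=cam('wrist');crop(c,180,105,160,120,5,'w4z.png');crop(c,120,70,50,70,8,'w4p.png')
np.save('w4s.npy',np.r_[s['eef_pos'],s['eef_rot']])"
```

apply_moves --plan '[0,0,0,0.02,-0.06,-0.01,100,0,0,0,0.02,-0.06,-0.01,100,0,0,0,0,0,0,100,0,0,0,0,0,0,100]'

```text
clock: 6.3
eef_pos: [504.6, 151.9, 302.9]
eef_rot: [2.094, 1.568, 0.689]
wrist_force: [0.1, 0.5, 0.1]
finger_gap: 93.9
```

```bash
python3 -c "
from h import *
st();s,c=cam('wrist','w5.png')
np.save('w5s.npy',np.r_[s['eef_pos'],s['eef_rot']])"
```

```text
6.3 q [0.2224 0.1905 1.4325 0.0011 1.5164 0.0567] p [504.5945 151.9309 302.8791] r 526.9711882133795 F [0.1233 0.511  0.1234] gap 93.8766490577915
```

View pics/w4z.png

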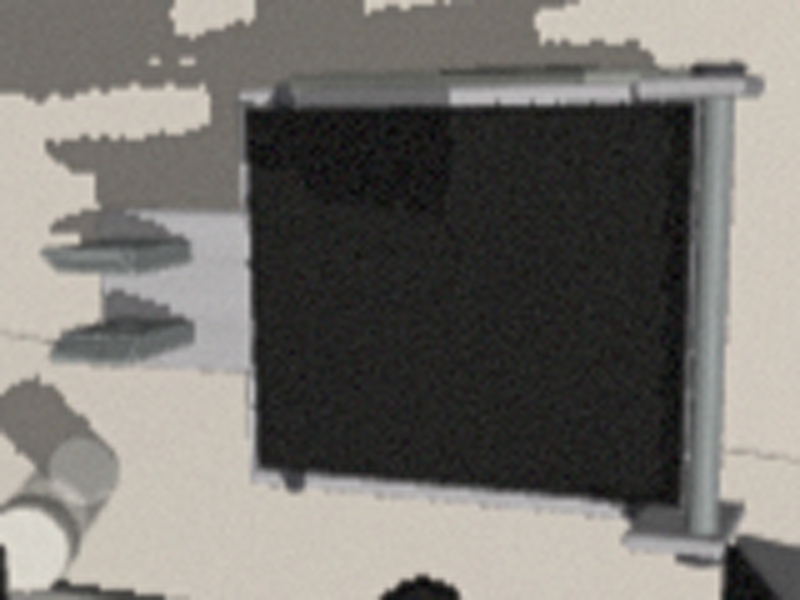

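View pics/w5.png

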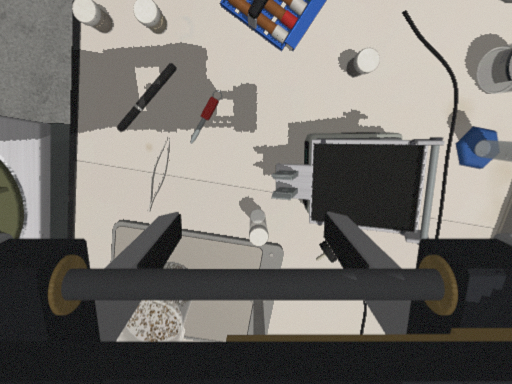

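View pics/w4p.png

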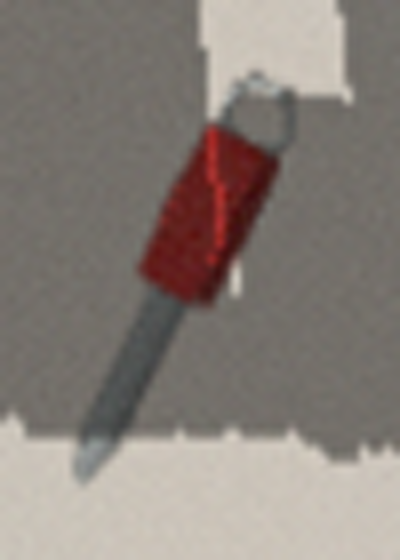

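```bash
python3 -c "
from h import *
im=cv2.imread('pics/w5.png')
cv2.imwrite('pics/w5z.png',cv2.resize(im[120:250,260:450],None,fx=4,fy=4,interpolation=cv2.INTER_CUBIC))
cv2.imwrite('pics/w5e.png',cv2.resize(im[155:210,260:330],None,fx=10,fy=10,interpolation=cv2.INTER_CUBIC))
cv2.imwrite('pics/w5p.png',cv2.resize(im[80:150,180:230],None,fx=8,fy=8,interpolation=cv2.INTER_CUBIC))
im=cv2.imread('pics/w4.png')
cv2.imwrite('pics/w4e.png',cv2.resize(im[140:195,180:250],None,fx=10,fy=10,interpolation=cv2.INTER_CUBIC))
"
```

```text
(no output)
```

View pics/w5z.png

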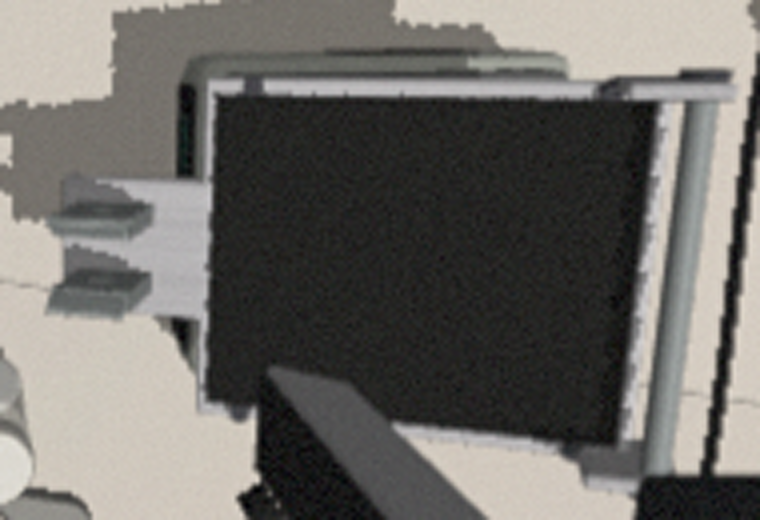

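View pics/w5e.png

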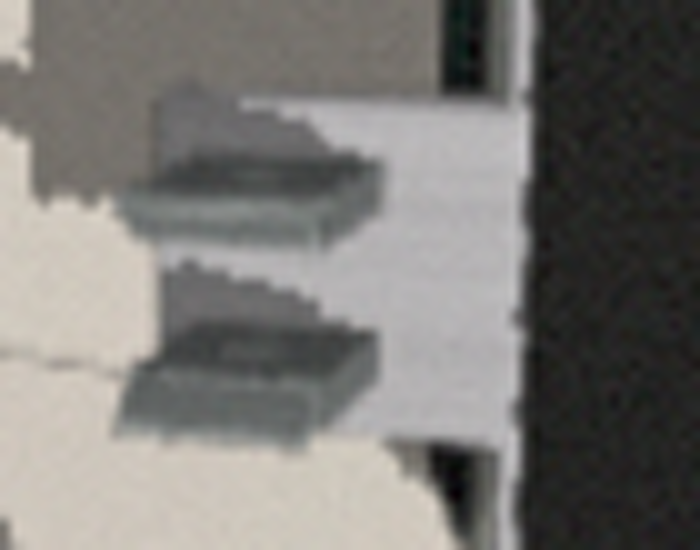

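View pics/w4e.png

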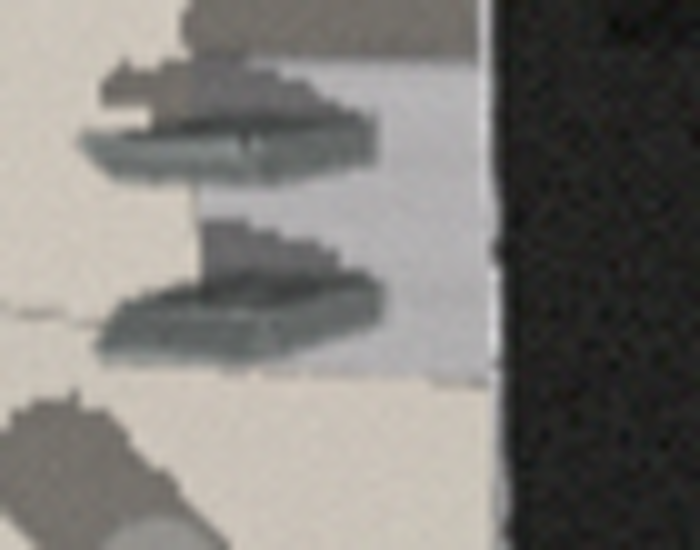

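View pics/w5p.png

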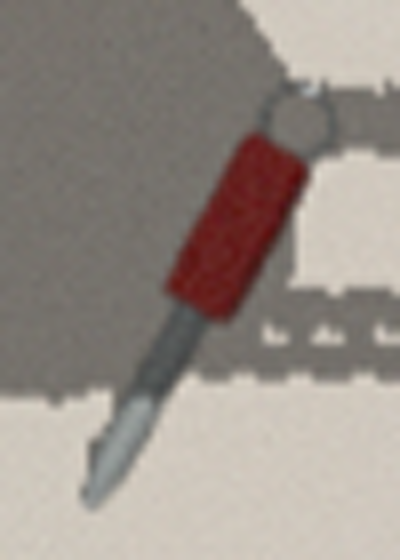

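```bash
cat > meas.py <<'E'
from h import *
_,c=cam('wrist')
def S(f):
    a=np.load(f);return {'eef_pos':a[:3],'eef_rot':a[3:]}
s4,s5=S('w4s.npy'),S('w5s.npy')
P4=lambda u:np.array(u,float)/5-.4+[180,105]
P5=lambda u:np.array(u,float)/4-.375+[260,120]
pts={'NL':((248,107),(217,97),(-62,53,20)),'NR':((257,470),(208,403),(-62,-53,20)),'FL':((697,103),(660,100),(64,53,20)),'FR':((683,502),(622,443),(64,-53,20))}
W=[];M=[]
for n,(a,b,m) in pts.items():
    A=ray(s4,c,[P4(a)]);B=ray(s5,c,[P5(b)]);x,e=tri([(A[0],A[1][0]),(B[0],B[1][0])]);print(n,x,e);W.append(x);M.append(m)
W=np.array(W);M=np.array(M,float)
wc,mc=W.mean(0),M.mean(0);U,_,Vt=np.linalg.svd((M-mc).T@(W-wc));Rm=(U@np.diag([1,1,np.linalg.det(U@Vt)])@Vt).T
print('R',Rm,'tilt',np.arcsin(Rm[2,0]),'roll',Rm[2,1],'yaw',np.arctan2(-Rm[0,1],Rm[1,1]));o=wc-Rm@mc;print('pivot',o)
print('sizes',[np.linalg.norm(W[i]-W[j]) for i,j in [(0,1),(2,3),(0,2),(1,3)]])
print('rail',o+Rm@[72,0,34],'clevis',o+Rm@[-95,0,36])
# rail line
def plane(s,us,P):
    o,d=ray(s,c,[P(u) for u in us]);n=np.cross(d[0],d[1]);n/=np.linalg.norm(n);return n,n@o
n1,k1=plane(s4,[(719,110),(706,520)],P4);n2,k2=plane(s5,[(699,115),(659,460)],P5)
dd=np.cross(n1,n2);dd/=np.linalg.norm(dd);p=np.linalg.lstsq(np.array([n1,n2,[0,1,0]]),np.array([k1,k2,165]),rcond=None)[0];print('rail dir',dd,'yaw',np.arctan2(dd[0],-dd[1]) ,'at y165',p)
E
python3 meas.py
```

```text
NL [578.0926 204.3462 103.2421] [np.float64(0.673486951314903), np.float64(0.6734869513149362)]
NR [596.141  101.4975 107.4952] [np.float64(0.07305717126686259), np.float64(0.07305717126684971)]
FL [692.589  225.2034 151.141 ] [np.float64(0.04650828131185394), np.float64(0.04650828131187523)]
FR [710.2579 123.7219 154.0363] [np.float64(0.12739714396803137), np.float64(0.12739714396804924)]
R [[ 0.9105 -0.1717 -0.3762]
 [ 0.1719  0.9846 -0.0334]
 [ 0.3761 -0.0343  0.9259]] tilt 0.38561753274664706 roll -0.03428085496485537 yaw 0.17265795398199213
pivot [650.8839 164.1878 110.0839]
sizes [np.float64(104.50683764260401), np.float64(103.04885763104414), np.float64(125.85210366049606), np.float64(125.23040848090994)]
rail [703.6475 175.4285 168.647 ] clevis [550.8441 146.6579 107.685 ]
rail dir [ 0.1805 -0.9834  0.0167] yaw 0.1815577227760337 at y165 [705.3912 165.     167.9641]
```

```bash
cat >> h.py <<'E'
YAW,TH=.178,.387
RD=R.from_euler('zy',[0,0]).as_matrix()
RD=(R.from_euler('z',YAW)*R.from_euler('y',-TH)).as_matrix()
PIV=np.array([650.8,164.9,110.]);RAIL=PIV+RD@[72,0,34];CLE=PIV+RD@[-95,0,36]
E
cat > ov.py <<'E'
from meas import *
print(RAIL,CLE)
pp=[PIV+RD@np.array(m) for m in [(-62,53,20),(-62,-53,20),(64,53,20),(64,-53,20),(72,54,34),(72,-54,34)]]
pe=[CLE+RD@np.array([x,y,z]) for y in (8.5,15.5,-8.5,-15.5) for x in (-13,13) for z in (14,)]+[CLE+RD@np.array([x,y,21]) for y in (17,-17) for x in (-13,13)]
pt=[PIV+RD@np.array([-115,y,18]) for y in (24,-24)]
for f,s in (('w4',s4),('w5',s5)):
    im=cv2.imread(f'pics/{f}.png');u=proj(s,c,np.array(pp+pe+pt));k=5
    x0,y0,w,h=(180,105,160,120) if f=='w4' else (260,120,160,120)
    z=cv2.resize(im[y0:y0+h,x0:x0+w],None,fx=k,fy=k,interpolation=cv2.INTER_CUBIC)
    for i,a in enumerate(u):
        q=((a-[x0,y0]+.5)*k).astype(int);cv2.circle(z,tuple(map(int,q)),3,[(0,0,255),(0,255,0),(255,255,0)][0 if i<6 else 1 if i<len(pp+pe) else 2],1)
    cv2.imwrite(f'pics/{f}ov.png',z)
E
python3 ov.py|tail -1
python3 - <<'E'
from h import *
import sys
sys.stdout=open('/dev/null','w');from meas import *;sys.stdout=sys.__stdout__
P4p=lambda u:np.array(u,float)/8-.44+[120,70];P5p=lambda u:np.array(u,float)/8-.44+[180,80]
# handle front mid, rear mid, tip
for s,P,us in ((s4,P4p,[(180,290),(247,140),(82,475)]),(s5,P5p,[(200,305),(282,150),(93,500)])):
    print(onz(s,c,[P(u) for u in us],[9,9,7]))
E
```

```text
[703.7925 174.4336 168.6592] [550.8435 146.9174 107.4835]
[[419.2386 212.3835   9.    ]
 [430.8713 245.0639   9.    ]
 [400.3087 170.0744   7.    ]]
[[417.9273 212.4289   9.    ]
 [430.0736 244.4439   9.    ]
 [400.9636 170.4723   7.    ]]
```

View pics/w4ov.png

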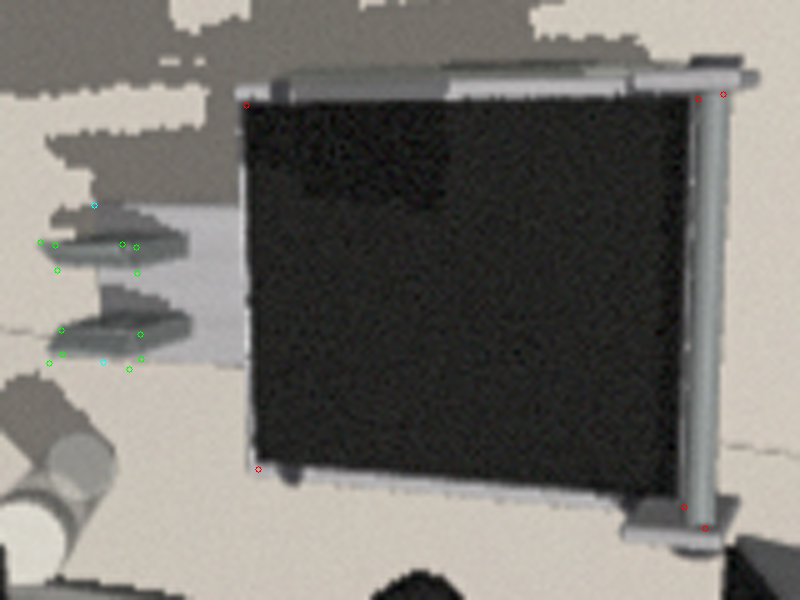

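View pics/w5ov.png

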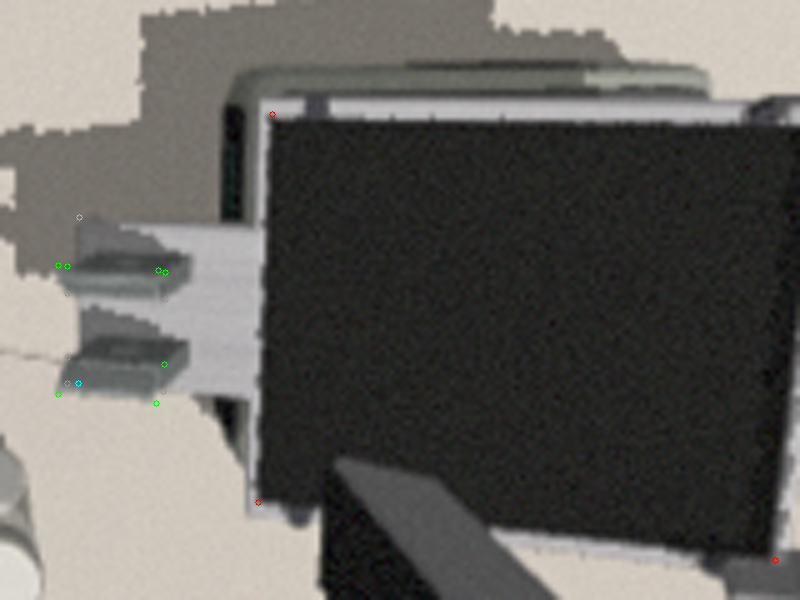

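```bash
python3 -c "
from h import *
s=readout.read_state();T=T_tool(s)
rows(T,tgt([490.2,400.2,110],[0,0,-1],[.9119,-.4105,0]),7)"
```

```text
[0.084, -0.0002, 0, 0.0275, 0.0037, -0.0354, 100, 0.084, -0.0002, 0, 0.0275, 0.0007, -0.0356, 100, 0.084, -0.0002, 0, 0.0275, -0.0023, -0.0355, 100, 0.084, -0.0002, 0, 0.0275, -0.0053, -0.0352, 100, 0.084, -0.0002, 0, 0.0275, -0.0082, -0.0346, 100]
[0.084, -0.0002, 0, 0.0274, -0.0111, -0.0338, 100, 0.084, -0.0002, 0, 0.0274, -0.0139, -0.0328, 100]
```

apply_moves --plan '[0.084,-0.0002,0,0.0275,0.0037,-0.0354,100,0.084,-0.0002,0,0.0275,0.0007,-0.0356,100,0.084,-0.0002,0,0.0275,-0.0023,-0.0355,100,0.084,-0.0002,0,0.0275,-0.0053,-0.0352,100,0.084,-0.0002,0,0.0275,-0.0082,-0.0346,100]'

```text
clock: 7.12
eef_pos: [494.1, 330.4, 163.3]
eef_rot: [-2.236, 1.57, 2.218]
wrist_force: [0.2, 0.0, 0.4]
finger_gap: 94.3
```

apply_moves --plan '[0.084,-0.0002,0,0.0274,-0.0111,-0.0338,100,0.084,-0.0002,0,0.0274,-0.0139,-0.0328,100,0,0,0,0,0,0,100,0,0,0,0,0,0,100]'

```text
clock: 7.62
eef_pos: [489.8, 400.0, 109.9]
eef_rot: [-0.904, 1.571, -2.897]
wrist_force: [-0.2, -0.2, 0.9]
finger_gap: 93.9
```

```bash
python3 -c "
from h import *
s=st();T=T_tool(s)
rows(T,tgt([490.2,400.2,35],[0,0,-1],[.9119,-.4105,0]),3);cam('wrist','w6.png')"
```

```text
7.625 q [0.6268 0.5677 1.369  0.0001 1.205  1.0492] p [489.7794 399.9637 109.8855] r 632.3407083483514 F [-0.1557 -0.1805  0.8792] gap 93.89443635219848
[0.0002, 0, 0.0001, 0.025, 0.0001, -0.0001, 100, 0.0002, 0, 0.0001, 0.025, 0.0001, -0.0001, 100, 0.0002, 0, 0.0001, 0.025, 0.0001, -0.0001, 100]
```

View pics/w6.png

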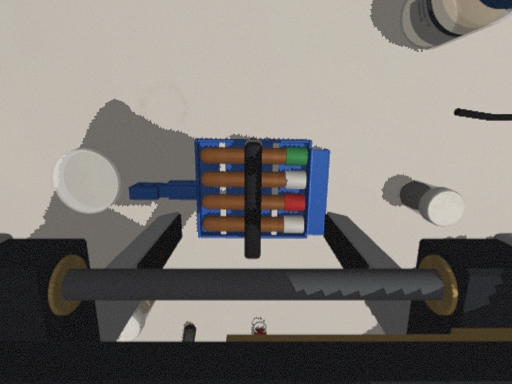

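The bar stands centred and vertical at column 253, between the fingers. I'll descend and grip.

apply_moves --plan '[0,0,0,0.025,0,0,100,0,0,0,0.025,0,0,100,0,0,0,0.025,0,0,100,0,0,0,0,0,0,50,0,0,0,0,0,0,0]' --force 55

```text
clock: 8.3
eef_pos: [490.0, 400.2, 36.4]
eef_rot: [2.754, 1.569, 0.76]
wrist_force: [0.5, 0.7, 1.5]
finger_gap: 77.7
```

apply_moves --plan '[0,0,0,0,0,0,0,0,0,0,0,0,0,0,0,0,0,0,0,0,0,0,0,0,0,0,0,0,0,0,0,0,0,0,0]'

```text
clock: 8.93
eef_pos: [489.1, 400.2, 34.6]
eef_rot: [-0.83, 1.57, -2.824]
wrist_force: [-1.0, -0.8, -0.4]
finger_gap: 27.0
```

apply_moves --plan '[0,0,0,0,0,0,0,0,0,0,0,0,0,0,0,0,0,0,0,0,0]'

```text
clock: 9.3
eef_pos: [489.1, 400.2, 34.6]
eef_rot: [-0.863, 1.57, -2.857]
wrist_force: [0.2, -0.3, 0.3]
finger_gap: 13.5
```

```bash
python3 -c "
from h import *
st();cam('wrist','w7.png')"
```

```text
9.3 q [0.6276 0.6567 1.4182 0.0002 1.0673 1.0505] p [489.1484 400.1505  34.6032] r 631.9703577403027 F [ 0.2106 -0.3314  0.3341] gap 13.462443362738986
```

View pics/w7.png

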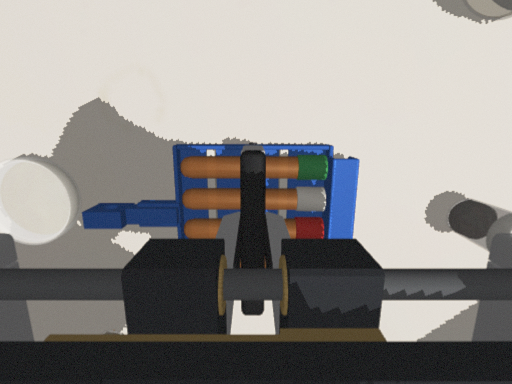

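```bash
cat >> h.py <<'E'
TT=np.eye(4);TT[:3,:3]=np.array([[0,0,-1],[1,0,0],[0,-1,0]],float);TT[:3,3]=[34.6,0,-.45]
def tray_now(s):return T_tool(s)@TT
def tool_for(alpha,off):
    """tray raised by alpha off the deck, lip point at rail + off (deck axes)"""
    T=np.eye(4);T[:3,:3]=(R.from_euler('z',YAW)*R.from_euler('y',-(TH-alpha))).as_matrix()
    T[:3,3]=RAIL+RD@np.array(off,float)-T[:3,:3]@[64,0,14];return T@np.linalg.inv(TT)
def rel(s):
    t=tray_now(s);l=t@[64,0,14,1];h=t@[-103,0,16,1]
    print('lip in rail',RD.T@(l[:3]-RAIL),'lug in clevis',RD.T@(h[:3]-CLE),'ang vs deck',R.from_matrix(RD.T@t[:3,:3]).as_rotvec())
E
python3 -c "
from h import *
s=readout.read_state();T=T_tool(s);U=T.copy();U[2,3]=255;rows(T,U)
A=.25;o=RD.T@((R.from_euler('z',YAW)*R.from_euler('y',-(TH-A))).as_matrix()@[0,0,45])+[2,0,0]
G=tool_for(A,o);print(o,G);rows(U,G)"
```

```text
[0, 0, 0, -0.0551, 0, 0, 100, 0, 0, 0, -0.0551, 0, 0, 100, 0, 0, 0, -0.0551, 0, 0, 100, 0, 0, 0, -0.0551, 0, 0, 100]
[13.1332  0.     43.6011] [[  0.1344   0.975    0.1771 634.4789]
 [  0.0242   0.1754  -0.9842 161.5065]
 [ -0.9906   0.1366   0.     225.6588]
 [  0.       0.       0.       1.    ]]
[-0.12, 0.0083, 0.0267, 0.0059, 0.0461, 0.0316, 100, -0.12, 0.0083, 0.0267, 0.0068, 0.0418, 0.0369, 100, -0.12, 0.0083, 0.0267, 0.0075, 0.0369, 0.0417, 100, -0.12, 0.0083, 0.0267, 0.008, 0.0314, 0.0459, 100, -0.12, 0.0083, 0.0267, 0.0084, 0.0255, 0.0494, 100]
```

apply_moves --plan '[0,0,0,-0.02,0,0,0,0,0,0,-0.045,0,0,0,0,0,0,-0.055,0,0,0,0,0,0,-0.055,0,0,0,0,0,0,-0.045,0,0,0]'

```text
clock: 9.98
eef_pos: [489.0, 400.1, 258.5]
eef_rot: [2.788, 1.569, 0.794]
wrist_force: [0.2, -0.1, -3.4]
finger_gap: 13.4
```

```bash
python3 -c "
from h import *
s=st();T=T_tool(s)
A=.25;o=RD.T@((R.from_euler('z',YAW)*R.from_euler('y',-(TH-A))).as_matrix()@[0,0,45])+[2,0,0]
G=tool_for(A,o);G2=G.copy();G2[2,3]+=10;rows(T,G2,8,0)
cam('scene','sc3.png')"
```

```text
9.975 q [0.6276 0.4562 1.1864 0.0003 1.4973 1.0506] p [489.0248 400.0599 258.485 ] r 631.8173880663356 F [ 0.2399 -0.0845 -3.4297] gap 13.439815956874178
[-0.075, 0.005, 0.0165, 0.0028, 0.0288, 0.0197, 0, -0.075, 0.005, 0.0165, 0.0032, 0.0272, 0.0218, 0, -0.075, 0.005, 0.0165, 0.0035, 0.0254, 0.0238, 0, -0.075, 0.005, 0.0165, 0.0038, 0.0235, 0.0257, 0, -0.075, 0.005, 0.0165, 0.004, 0.0215, 0.0274, 0]
[-0.075, 0.005, 0.0165, 0.0042, 0.0193, 0.029, 0, -0.075, 0.005, 0.0165, 0.0044, 0.017, 0.0303, 0, -0.075, 0.005, 0.0165, 0.0045, 0.0146, 0.0315, 0]
```

View pics/sc3.png

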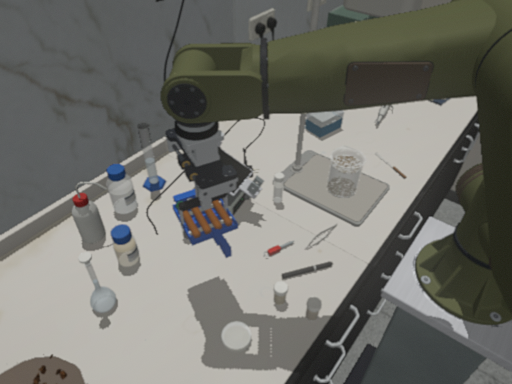

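The tray hangs from the gripper, level at (205,215). Now I'll carry it over the rail.

apply_moves --plan '[-0.075,0.005,0.0165,0.0028,0.0288,0.0197,0,-0.075,0.005,0.0165,0.0032,0.0272,0.0218,0,-0.075,0.005,0.0165,0.0035,0.0254,0.0238,0,-0.075,0.005,0.0165,0.0038,0.0235,0.0257,0,-0.075,0.005,0.0165,0.004,0.0215,0.0274,0]'

```text
clock: 10.65
eef_pos: [580.4, 250.2, 241.4]
eef_rot: [1.676, 1.485, 0.06]
wrist_force: [0.3, -0.0, -2.6]
finger_gap: 13.9
```

apply_moves --plan '[-0.075,0.005,0.0165,0.0042,0.0193,0.029,0,-0.075,0.005,0.0165,0.0044,0.017,0.0303,0,-0.075,0.005,0.0165,0.0045,0.0146,0.0315,0,0,0,0,0,0,0,0,0,0,0,0,0,0,0]'

```text
clock: 11.28
eef_pos: [634.4, 162.1, 232.5]
eef_rot: [1.566, 1.435, 0.173]
wrist_force: [0.8, 0.1, -3.0]
finger_gap: 13.7
```

```bash
python3 -c "
from h import *
s=st();T=T_tool(s);rel(s)
A=.25;o=RD.T@((R.from_euler('z',YAW)*R.from_euler('y',-(TH-A))).as_matrix()@[0,0,25])+[2,0,0]
rows(T,tool_for(A,o),None,0,20)
cam('scene','sc4.png');cam('wrist','w8.png');_,c=cam('top','t4.png');crop(c,220,90,100,110,5,'t4z.png')"
```

```text
11.275 q [ 0.1956  0.4388  1.2755 -0.0032  1.2919  0.0192] p [634.3815 162.1208 232.5391] r 654.7694828387783 F [ 0.773   0.0596 -3.0479] gap 13.662663604995933
lip in rail [15.6827  0.5489 49.8728] lug in clevis [21.4412  0.7018 91.3947] ang vs deck [-0.0008  0.2517 -0.0008]
[-0.0005, 0.0004, 0.0008, 0.0134, -0.0005, 0.0003, 0, -0.0005, 0.0004, 0.0008, 0.0134, -0.0005, 0.0003, 0]
```

View pics/sc4.png

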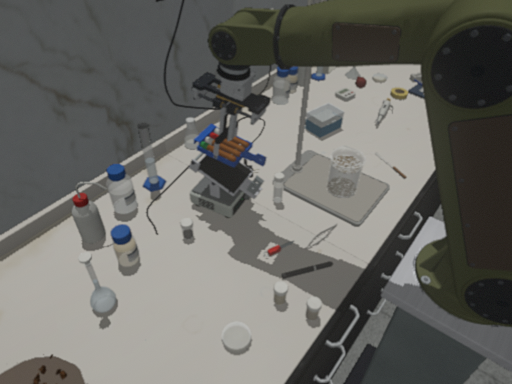

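View pics/w8.png

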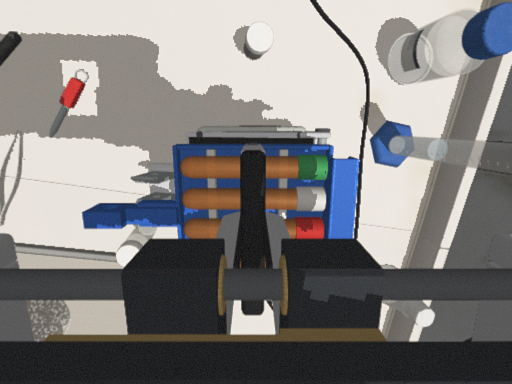

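View pics/t4z.png

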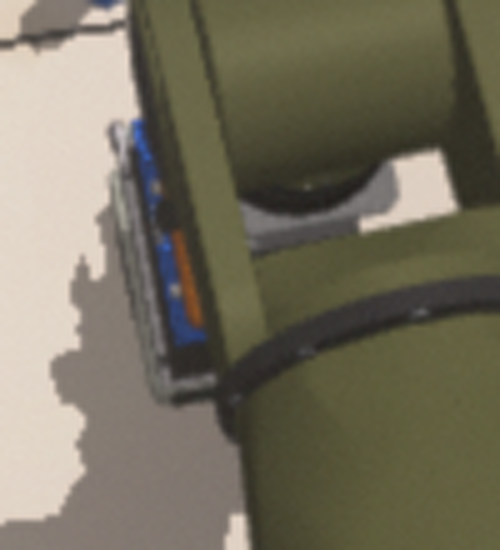

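apply_moves --plan '[0,0,0,0.0134,-0.0005,0.0005,0,0,0,0,0.0134,-0.0005,0,0,0,0,0,0,0,0,0]'

```text
clock: 11.8
eef_pos: [636.8, 161.7, 203.2]
eef_rot: [1.564, 1.439, 0.171]
wrist_force: [-0.6, -0.1, -2.6]
finger_gap: 13.4
```

```bash
python3 -c "
from h import *
s=st();T=T_tool(s);rel(s)
A=.25;rows(T,tool_for(A,[2,0,2]),None,0,8)
_,c=cam('scene','sc5.png');crop(c,180,110,100,100,6,'s5z.png');s,c=cam('wrist','w9.png')
print(proj(s,c,np.array([RAIL+RD@[0,54,0],RAIL+RD@[0,54,8]])))"
```

```text
11.8 q [ 0.1942  0.4642  1.3067 -0.0033  1.2386  0.0171] p [636.7904 161.6904 203.2044] r 656.997518905026 F [-0.5784 -0.077  -2.5854] gap 13.384253168977958
lip in rail [ 6.6211 -0.248  21.6604] lug in clevis [12.5192 -0.2459 63.6967] ang vs deck [-0.0009  0.2549  0.0001]
[0, 0.0003, 0.0016, 0.0068, 0.0001, -0.0001, 0, 0, 0.0003, 0.0016, 0.0068, 0.0001, -0.0001, 0, 0, 0.0003, 0.0016, 0.0068, 0.0001, -0.0001, 0]
[[333.6832 136.9427]
 [333.8596 137.4458]]
```

View pics/s5z.png

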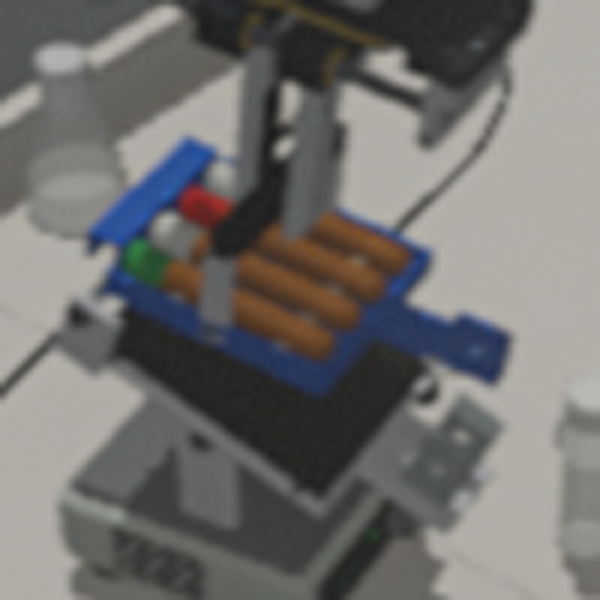

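View pics/w9.png

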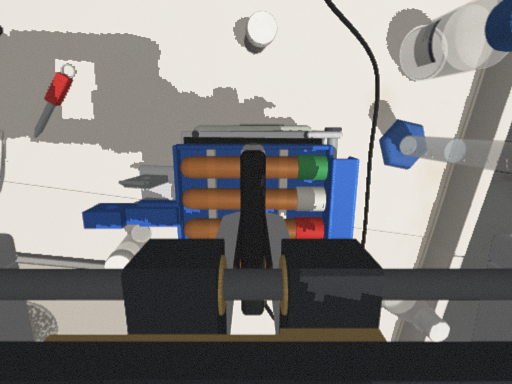

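```bash
python3 -c "
from h import *
im=cv2.imread('pics/w9.png');cv2.imwrite('pics/w9z.png',cv2.resize(im[115:215,290:370],None,fx=6,fy=6,interpolation=cv2.INTER_CUBIC))"
```

```text
(no output)
```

View pics/w9z.png

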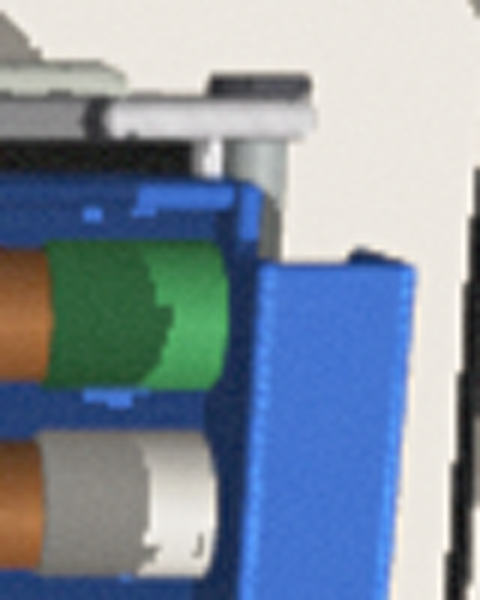

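apply_moves --plan '[0,0,0,0.007,0,0,0,0,0,0,0.005,0,0,0,0,0,0,0,0,0,0]'

```text
clock: 12.28
eef_pos: [638.8, 161.9, 192.8]
eef_rot: [1.564, 1.436, 0.171]
wrist_force: [0.7, -0.3, -2.9]
finger_gap: 13.5
```

```bash
python3 -c "
from h import *
s=st();T=T_tool(s);rel(s)
A=.25;rows(T,tool_for(A,[2,0,2]),None,0,4)
_,c=cam('scene','sc6.png');crop(c,180,110,100,100,6,'s6z.png')"
```

```text
12.275 q [ 0.1939  0.475   1.3156 -0.0032  1.2167  0.017 ] p [638.8305 161.9018 192.7822] r 659.0269989075177 F [ 0.7077 -0.3243 -2.9366] gap 13.496537660376054
lip in rail [ 4.6614 -0.4096 11.3625] lug in clevis [10.4626 -0.3838 53.0426] ang vs deck [-0.0009  0.2526 -0.    ]
[0, 0.0003, 0.0009, 0.0033, -0.0001, -0.0001, 0, 0, 0.0003, 0.0009, 0.0033, -0.0001, -0.0001, 0, 0, 0.0003, 0.0009, 0.0033, -0.0001, -0.0001, 0]
```

View pics/s6z.png

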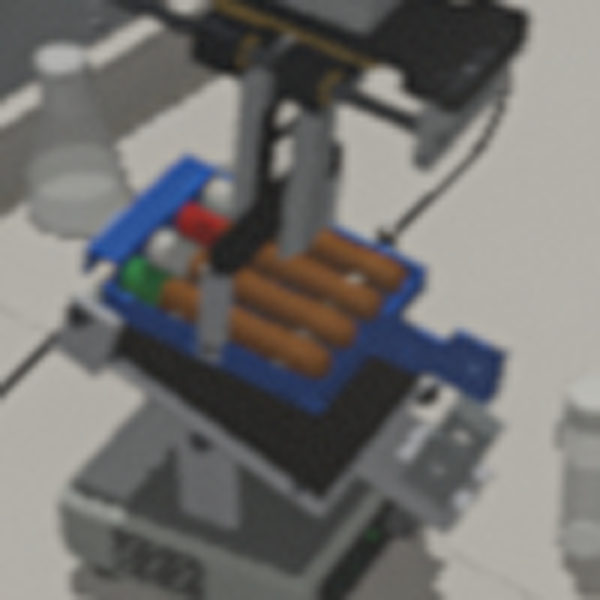

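apply_moves --plan '[0,0,0,0.0035,0,0,0,0,0,0,0.0035,0,0,0,0,0,0,0.0025,0,0,0,0,0,0,0,0,0,0]'

```text
clock: 12.82
eef_pos: [640.2, 162.2, 183.7]
eef_rot: [1.564, 1.436, 0.171]
wrist_force: [0.4, -0.6, -3.0]
finger_gap: 13.8
```

```bash
python3 -c "
from h import *
s=st();T=T_tool(s);rel(s)
_,c=cam('scene','sc7.png');crop(c,180,110,100,100,6,'s7z.png');s,c=cam('wrist');crop(c,290,115,80,100,6,'w10z.png')"
```

```text
12.825 q [ 0.1939  0.4846  1.3229 -0.0033  1.1993  0.0171] p [640.1661 162.1696 183.6673] r 660.3874543872554 F [ 0.392  -0.5678 -3.0454] gap 13.756932336986344
lip in rail [ 2.4998 -0.3812  2.4351] lug in clevis [ 8.2799 -0.3583 44.0375] ang vs deck [-0.0009  0.2522 -0.    ]
```

View pics/s7z.png

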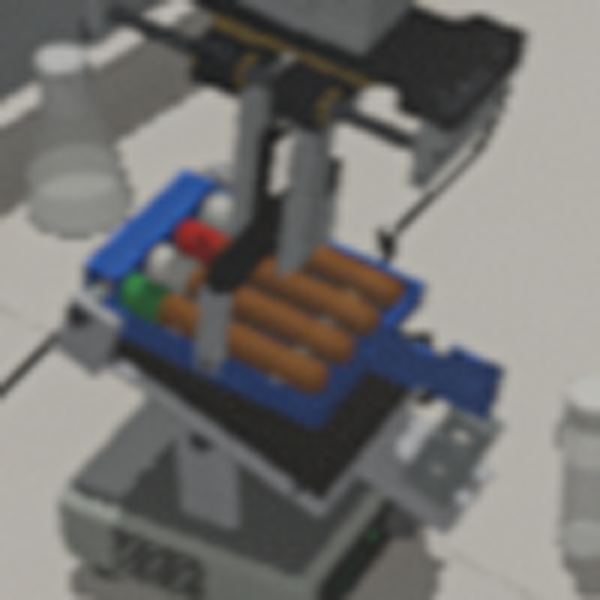

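View pics/w10z.png

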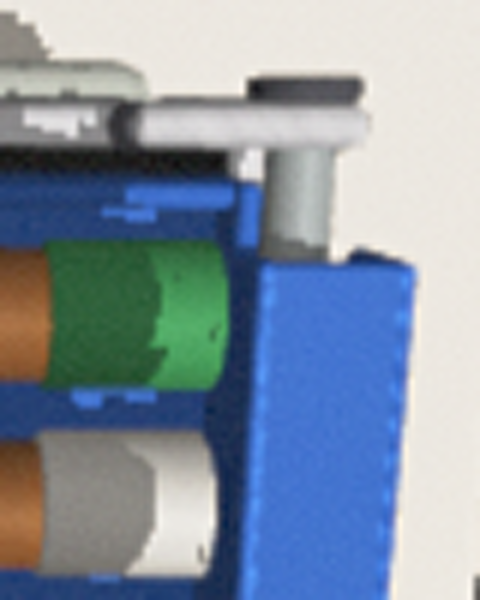

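```bash
cat >> h.py <<'E'
def chain(Ts,grip=0):
    out=[]
    for A,B in zip(Ts[:-1],Ts[1:]):
        dr=R.from_matrix(A[:3,:3].T@B[:3,:3]).as_rotvec();sh=A[:3,:3].T@(B[:3,3]-A[:3,3])/1000
        out.append([*np.round(dr,4),*np.round(sh,4),grip])
    for i in range(0,len(out),5): print('['+', '.join(', '.join(f'{v+0:g}' for v in r) for r in out[i:i+5])+']')
E
python3 -c "
from h import *
s=st();T=T_tool(s)
chain([T]+[tool_for(a,[2,0,o]) for a,o in zip([.22,.19,.16,.13,.10,.08,.06],[2.2,2,1.8,1.5,1.2,1,1])])"
```

```text
12.925 q [ 0.1939  0.4843  1.3226 -0.0033  1.1994  0.017 ] p [640.2599 162.2066 184.0298] r 660.4875131086377 F [ 0.1935 -0.4751 -3.0911] gap 13.611084581418922
[0, 0.0009, 0.0317, 0.0028, -0.0012, -0.0003, 0, 0, 0, 0.03, 0.0021, -0.0005, 0, 0, 0, 0, 0.03, 0.0021, -0.0006, 0, 0, 0, 0, 0.03, 0.0022, -0.0005, 0, 0, 0, 0, 0.03, 0.0022, -0.0006, 0, 0]
[0, 0, 0.02, 0.0015, -0.0004, 0, 0, 0, 0, 0.02, 0.0013, -0.0004, 0, 0]
```

apply_moves --plan '[0,0.0009,0.0317,0.0028,-0.0012,-0.0003,0,0,0,0.03,0.0021,-0.0005,0,0,0,0,0.03,0.0021,-0.0006,0,0,0,0,0.03,0.0022,-0.0005,0,0]'

```text
clock: 13.42
eef_pos: [639.1, 162.3, 174.6]
eef_rot: [1.571, 1.313, 0.178]
wrist_force: [-0.5, -0.6, -3.4]
finger_gap: 13.7
```

```bash
python3 -c "
from h import *
s=st();T=T_tool(s);rel(s);chain([T]+[tool_for(a,[1.5,0,o]) for a,o in zip([.10,.08,.06,.045],[1.5,1.5,1.2,1.])])
_,c=cam('scene','sc8.png');crop(c,180,110,100,100,6,'s8z.png');s,c=cam('wrist','w11.png');crop(c,70,120,130,120,6,'w11z.png')"
```

```text
13.425 q [ 0.195   0.4229  1.449  -0.0051  1.0116  0.0191] p [639.0968 162.3076 174.6111] r 659.3849086179167 F [-0.5183 -0.6069 -3.4364] gap 13.654480208991277
lip in rail [ 2.1174 -0.03    1.7035] lug in clevis [ 3.7576 -0.0284 23.1369] ang vs deck [-0.      0.1288 -0.    ]
[0, 0, 0.0288, 0.0021, -0.0012, 0, 0, 0, 0, 0.02, 0.0013, -0.0004, 0, 0, 0, 0, 0.02, 0.0016, -0.0004, 0, 0, 0, 0, 0.015, 0.0012, -0.0003, 0, 0]
```

View pics/s8z.png

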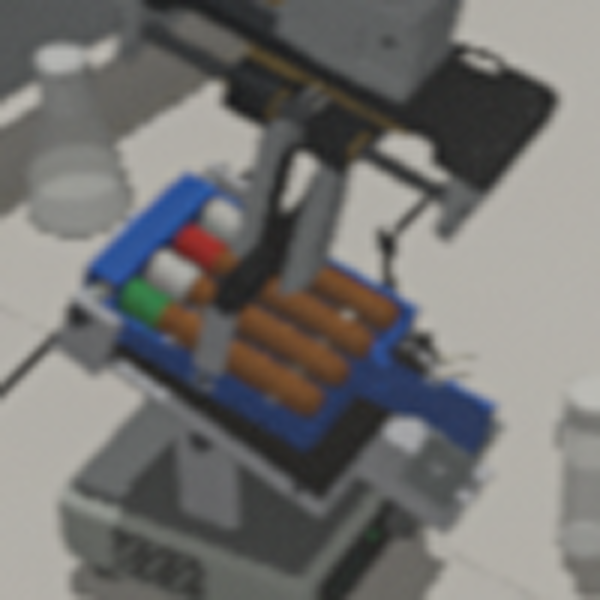

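View pics/w11z.png

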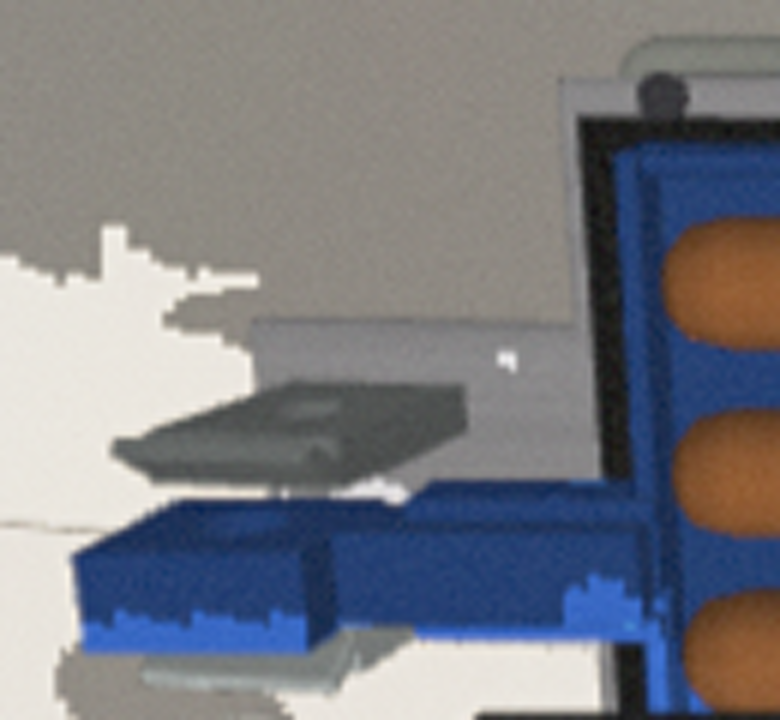

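```bash
python3 -c "
from h import *
s,c=cam('wrist');t=tray_now(s)
P=[(t@[x,y,28,1])[:3] for x,y in [(-116,6),(-90,6),(-116,-6),(-90,-6)]]+[CLE+RD@np.array(v,float) for v in [(-13,15.5,14),(13,15.5,14),(-13,8.5,14),(13,8.5,14),(13,15.5,-18),(-20,24,-18)]]
print((proj(s,c,np.array(P))-[70,120]+.5)*6)"
```

```text
[[ 66.1263 556.847 ]
 [296.6247 556.8409]
 [ 80.5146 657.2681]
 [307.8112 657.2955]
 [148.7461 427.3441]
 [344.011  433.6156]
 [155.7679 481.6517]
 [349.6805 488.7304]
 [469.7595 380.967 ]
 [244.9968 316.2052]]
```

apply_moves --plan '[0,0,0.029,0.0021,-0.0012,0,0,0,0,0.02,0.0013,-0.0004,0,0,0,0,0.02,0.0016,-0.0004,0,0,0,0,0.015,0.0012,-0.0003,0,0]'

```text
clock: 14.08
eef_pos: [638.6, 162.2, 167.8]
eef_rot: [1.571, 1.229, 0.178]
wrist_force: [0.4, 0.0, -3.0]
finger_gap: 13.4
```

```bash
python3 -c "
from h import *
s=st();T=T_tool(s);rel(s);chain([T]+[tool_for(a,[1,0,o]) for a,o in zip([.03,.015,.0],[.8,.5,.2])])"
```

```text
14.075 q [ 0.1956  0.3883  1.5305 -0.0077  0.8813  0.0215] p [638.6407 162.1966 167.7896] r 658.9155450064709 F [ 0.3697  0.03   -3.0167] gap 13.40617170011501
lip in rail [ 1.285  -0.0628  0.7317] lug in clevis [ 1.5475 -0.051   8.3032] ang vs deck [-0.      0.0454 -0.0001]
[-0.0001, 0, 0.0154, 0.0009, -0.0006, -0.0001, 0, 0, 0, 0.015, 0.0013, -0.0003, 0, 0, 0, 0, 0.015, 0.0013, -0.0003, 0, 0]
```

apply_moves --plan '[0,0,0.015,0.001,-0.0006,0,0,0,0,0.015,0.0013,-0.0003,0,0]'

```text
clock: 14.32
eef_pos: [638.5, 162.2, 165.4]
eef_rot: [1.571, 1.199, 0.178]
wrist_force: [-4.3, -1.1, 1.0]
finger_gap: 13.2
```

apply_moves --plan '[0,0,0.01,0.001,0,0,0,0,0,0,0,0,0,0]'

```text
clock: 14.58
eef_pos: [638.7, 162.2, 164.8]
eef_rot: [1.571, 1.19, 0.178]
wrist_force: [-7.0, -2.1, 2.2]
finger_gap: 13.3
```

```bash
python3 -c "
from h import *
s=st();T=T_tool(s);rel(s);chain([T,tool_for(0,[1,0,0])])"
```

```text
14.575 q [ 0.196   0.374   1.567  -0.0092  0.8194  0.0229] p [638.6747 162.245  164.8307] r 658.960367881064 F [-6.9508 -2.0556  2.2461] gap 13.28854014185821
lip in rail [ 1.0884 -0.0153  0.4916] lug in clevis [ 1.1026 -0.0192  1.4461] ang vs deck [-0.      0.0057  0.    ]
[0, 0, 0.0057, 0.0009, -0.0002, 0, 0]
```

```bash
python3 -c "
from h import *
_,c=cam('scene','sc9.png');crop(c,180,110,100,100,6,'s9z.png');s,c=cam('wrist','w12.png');crop(c,70,120,130,120,6,'w12z.png');crop(c,290,115,80,100,6,'w12y.png')
print(s['moment'])"
```

```text
[-0.2051  0.9476 -0.0176]
```

View pics/s9z.png

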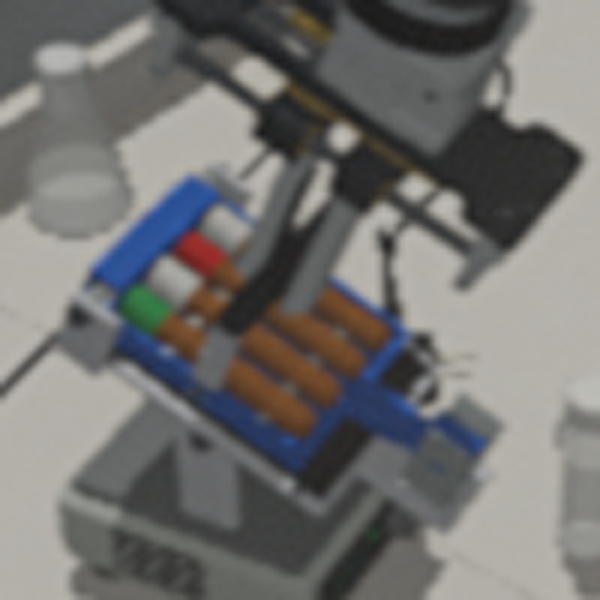

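View pics/w12z.png

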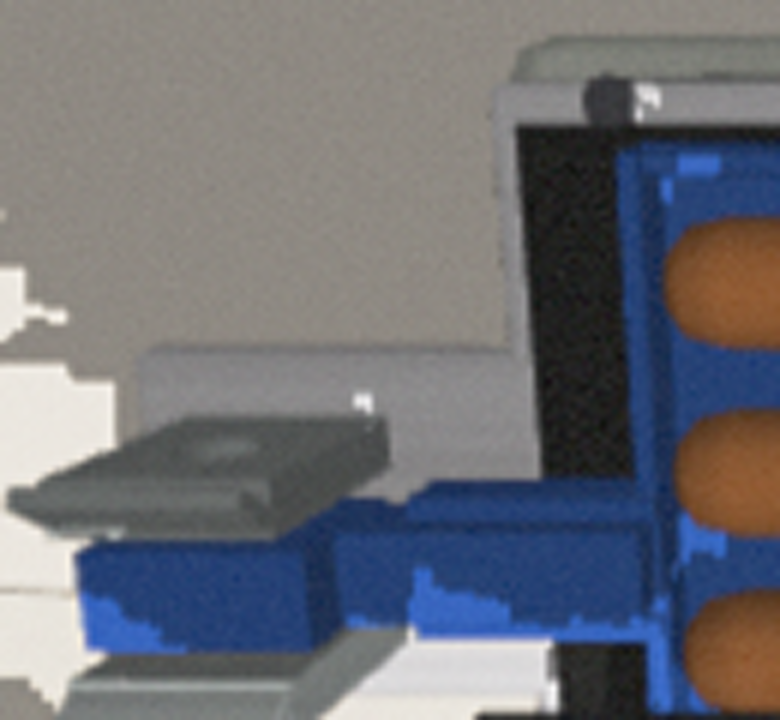

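View pics/w12y.png

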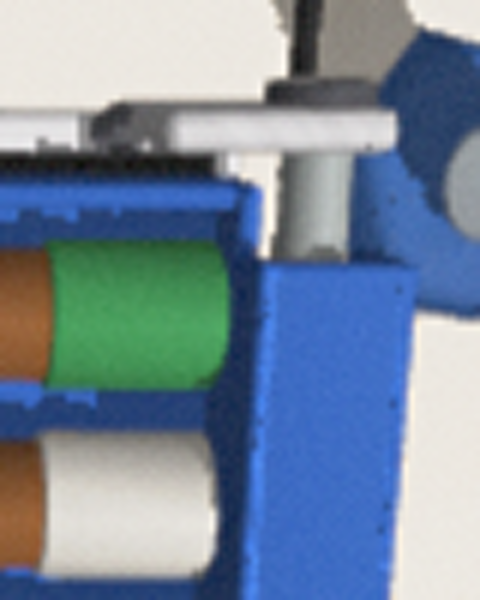

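Everything is consistent with the tray lying on the mat: about 8 N normal plus friction, angle about 0.006 rad, and the lug between the ears. I'll release.

apply_moves --plan '[0,0,0,0,0,0,16,0,0,0,0,0,0,25,0,0,0,0,0,0,45,0,0,0,0,0,0,45]' --force 10

```text
clock: 15.18
eef_pos: [639.1, 162.3, 164.6]
eef_rot: [1.571, 1.189, 0.178]
wrist_force: [-0.2, 0.1, -0.4]
finger_gap: 39.9
```

```bash
python3 -c "
from h import *
st()
_,c=cam('scene','sc10.png');crop(c,180,110,100,100,6,'s10z.png');s,c=cam('wrist','w13.png');crop(c,70,120,130,120,6,'w13z.png')"
```

```text
15.175 q [ 0.1959  0.375   1.5662 -0.0092  0.8191  0.0229] p [639.0532 162.2676 164.5675] r 659.3328018430708 F [-0.1663  0.0713 -0.4419] gap 39.90720749780078
```

View pics/w13.png

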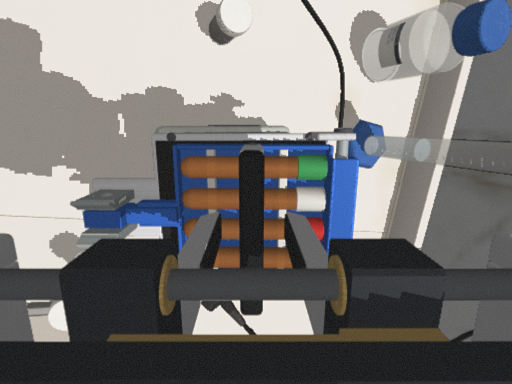

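View pics/s10z.png

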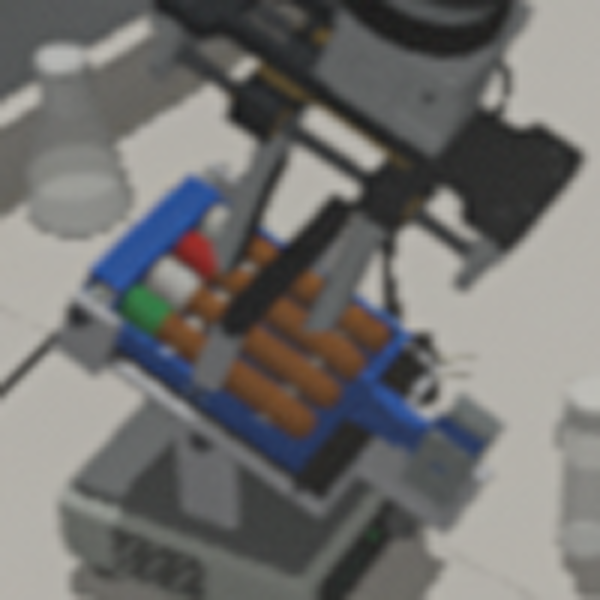

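apply_moves --plan '[0,0,0,-0.02,0,0,45,0,0,0,-0.05,0,0,45,0,0,0,-0.05,0,0,45,0,0,0,-0.03,0,0,60,0,0,0,0,0,0,60]'

```text
clock: 15.9
eef_pos: [583.9, 152.4, 307.5]
eef_rot: [1.571, 1.184, 0.178]
wrist_force: [1.7, 0.5, -0.6]
finger_gap: 55.8
```

```bash
python3 -c "
from h import *
st()
s,c=cam('wrist','w14.png')
np.save('w14s.npy',np.r_[s['eef_pos'],s['eef_rot']])"
```

```text
15.9 q [ 0.198   0.1393  1.5264 -0.0084  1.0895  0.0224] p [583.9299 152.4349 307.5055] r 603.4985342733514 F [ 1.6826  0.4975 -0.6486] gap 55.83682342885354
```

View pics/w14.png

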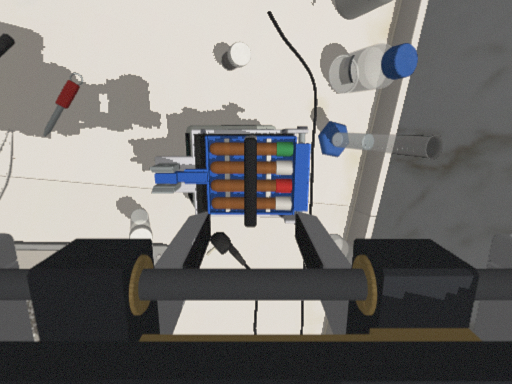

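```bash
python3 -c "
from h import *
im=cv2.imread('pics/w14.png');a=np.load('w14s.npy');s={'eef_pos':a[:3],'eef_rot':a[3:]};_,c=cam('wrist')
z=cv2.resize(im[120:220,145:245],None,fx=7,fy=7,interpolation=cv2.INTER_CUBIC)
z2=z.copy()
H=lambda p:PIV+RD@(np.array(p)+[8,0,20])
P=[H(p) for p in [(-116,6,28),(-90,6,28),(-116,-6,28),(-90,-6,28),(-56,50,14),(-56,-50,14)]]+[CLE+RD@np.array(p) for p in [(-13,8.5,14),(13,8.5,14),(-13,-8.5,14),(13,-8.5,14)]]
for i,u in enumerate(proj(s,c,np.array(P))):
  q=(u-[145,120]+.5)*7;cv2.circle(z2,tuple(int(v) for v in q),3,(0,0,255) if i<6 else (0,255,0),1)
cv2.imwrite('pics/w14z.png',z2)"
```

```text
(no output)
```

View pics/w14z.png

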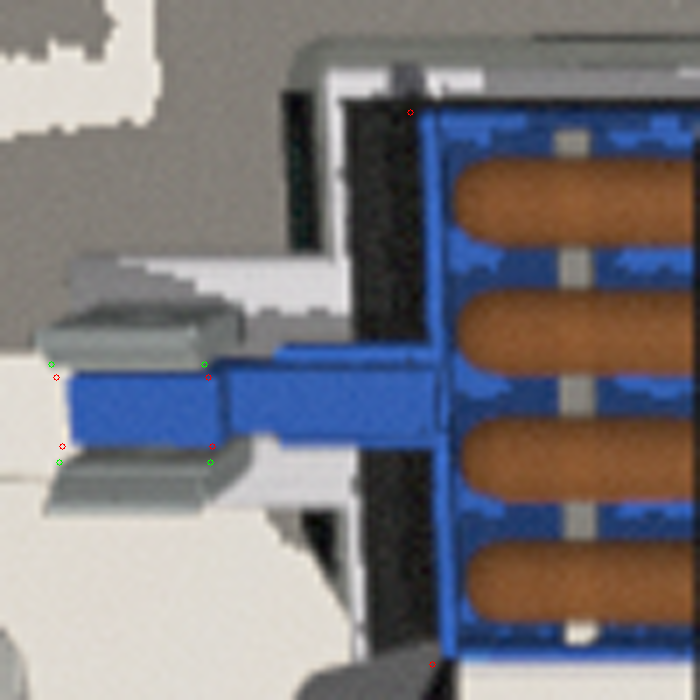

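The tray is seated but sits about 2 mm up the slope from home: the lug's end is at zoom x=70 against a predicted 57. I'll go back and squeeze the bar softly at the home position to draw it down to lip contact.

```bash
python3 -c "
from h import *
s=st();T=T_tool(s);G=tool_for(0,[-1.0,0,0]);G[:3,3]-=G[:3,0]*2;rows(T,G,4,60)"
```

```text
16.0 q [ 0.1979  0.1438  1.529  -0.0084  1.088   0.0224] p [583.8129 152.3515 303.5306] r 603.3642993136741 F [-0.6291 -0.3058 -0.3456] gap 56.383794771080325
[0, 0, 0.0015, 0.0371, -0.0005, 0, 60, 0, 0, 0.0015, 0.0371, -0.0006, 0, 60, 0, 0, 0.0015, 0.0371, -0.0006, 0, 60, 0, 0, 0.0015, 0.0371, -0.0007, 0, 60]
```

apply_moves --plan '[0,0,0.0015,0.04,-0.0006,0,60,0,0,0.0015,0.04,-0.0006,0,60,0,0,0.0015,0.04,-0.0006,0,60,0,0,0.0015,0.028,-0.0006,0,60,0,0,0,0,0,0,60]'

```text
clock: 16.62
eef_pos: [635.3, 161.5, 161.9]
eef_rot: [1.57, 1.19, 0.178]
wrist_force: [-0.9, -0.4, 0.3]
finger_gap: 56.2
```

```bash
python3 -c "
from h import *
s=st();rel(s)
s,c=cam('wrist','w15.png')"
```

```text
16.625 q [ 0.1959  0.3699  1.58   -0.0094  0.8108  0.0232] p [635.2776 161.5018 161.8662] r 655.4849300555878 F [-0.8752 -0.4054  0.2869] gap 56.15963789247307
lip in rail [-3.2551 -0.1572 -0.9629] lug in clevis [-3.24   -0.1373  0.0456] ang vs deck [-0.0002  0.006  -0.0001]
```

View pics/w15.png

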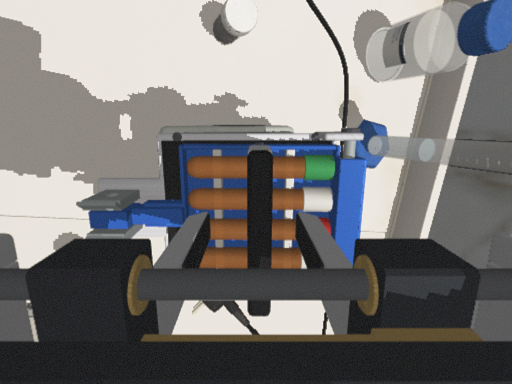

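apply_moves --plan '[0,0,0,-0.001,0.002,0,40,0,0,0,0,0,0,20,0,0,0,0,0,0,0,0,0,0,0,0,0,0,0,0,0,0,0,0,0]' --force 12

```text
clock: 17.3
eef_pos: [637.7, 162.0, 167.3]
eef_rot: [1.571, 1.184, 0.178]
wrist_force: [-2.8, -0.6, 0.7]
finger_gap: 14.0
```

apply_moves --plan '[0,0,0,0,0,0,0,0,0,0,0,0,0,0,0,0,0,0,0,0,0,0,0,0,0,0,0,0]'

```text
clock: 17.8
eef_pos: [637.7, 162.0, 167.3]
eef_rot: [1.571, 1.184, 0.178]
wrist_force: [-6.0, -1.6, 5.3]
finger_gap: 13.9
```

```bash
python3 -c "
from h import *
s=st();rel(s)"
```

```text
17.8 q [ 0.196   0.3668  1.5721 -0.0094  0.8158  0.0232] p [637.6899 162.0375 167.3482] r 657.9547898122132 F [-5.9988 -1.6294  5.2841] gap 13.854446717976039
lip in rail [ 1.2242 -0.0512  3.5632] lug in clevis [ 1.2244 -0.0402  3.5759] ang vs deck [-0.0001  0.0001 -0.0001]
```

apply_moves --plan '[0,0,0,0,-0.001,0,0,0,0,0,0,0,0,0,0,0,0,0,0,0,0]'

```text
clock: 18.18
eef_pos: [637.1, 161.9, 167.1]
eef_rot: [1.571, 1.183, 0.178]
wrist_force: [0.1, -0.1, 3.6]
finger_gap: 14.1
```

```bash
python3 -c "
from h import *
s=st();rel(s)"
```

```text
18.175 q [ 0.196   0.3655  1.5749 -0.0094  0.8136  0.0232] p [637.0946 161.9161 167.0819] r 657.3479965315247 F [ 0.1007 -0.0924  3.6462] gap 14.05955818206991
lip in rail [ 0.5778 -0.0658  3.597 ] lug in clevis [ 0.5764 -0.0519  3.4761] ang vs deck [-0.     -0.0007 -0.0001]
```

apply_moves --plan '[0,0,0,0,-0.001,0,0,0,0,0,0,0,0,0,0,0,0,0,0,0,0]'

```text
clock: 18.55
eef_pos: [636.0, 161.7, 166.6]
eef_rot: [1.571, 1.184, 0.178]
wrist_force: [-1.4, -0.9, 4.3]
finger_gap: 13.8
```

```bash
python3 -c "
from h import *
s=st();rel(s)"
```

```text
18.55 q [ 0.196   0.3638  1.5782 -0.0094  0.8125  0.0233] p [635.9907 161.7313 166.6258] r 656.2325655979213 F [-1.4052 -0.9147  4.3135] gap 13.75284237049043
lip in rail [-0.6407 -0.0516  3.5662] lug in clevis [-0.6412 -0.04    3.5257] ang vs deck [-0.     -0.0002 -0.0001]
```

apply_moves --plan '[0,0,0,0,-0.001,0,0,0,0,0,0,0,0,0,0,0,0,0,0,0,0]'

```text
clock: 18.92
eef_pos: [635.2, 161.6, 166.3]
eef_rot: [1.571, 1.183, 0.178]
wrist_force: [3.2, 0.4, 5.2]
finger_gap: 14.0
```

```bash
python3 -c "
from h import *
s=st();rel(s);cam('wrist','w16.png')"
```

```text
18.925 q [ 0.196   0.3623  1.581  -0.0095  0.8107  0.0233] p [635.2487 161.5784 166.3461] r 655.4757878024625 F [3.1561 0.3734 5.1894] gap 14.009030993585478
lip in rail [-1.4384 -0.0693  3.6215] lug in clevis [-1.4398 -0.0624  3.5068] ang vs deck [-0.0001 -0.0007 -0.    ]
```

View pics/w16.png

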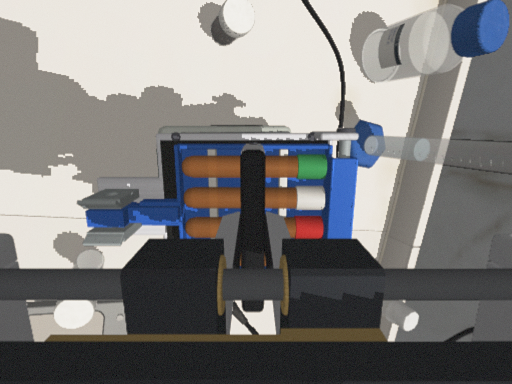

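apply_moves --plan '[0,0,0,0,0,0,16,0,0,0,0,0,0,25,0,0,0,0,0,0,45,0,0,0,-0.02,0,0,45,0,0,0,-0.05,0,0,45]'

```text
clock: 19.6
eef_pos: [607.8, 156.6, 230.5]
eef_rot: [1.571, 1.188, 0.178]
wrist_force: [0.4, 0.7, -0.3]
finger_gap: 42.0
```

apply_moves --plan '[0,0,0,-0.05,0,0,45,0,0,0,-0.03,0,0,60,0,0,0,0,0,0,60,0,0,0,0,0,0,60,0,0,0,0,0,0,60]'

```text
clock: 20.23
eef_pos: [579.2, 151.5, 303.6]
eef_rot: [1.571, 1.186, 0.178]
wrist_force: [0.1, 0.5, -0.2]
finger_gap: 56.5
```

```bash
python3 -c "
from h import *
st();s,c=cam('wrist','w17.png');im=c['image'][:,:,::-1]
z=cv2.resize(im[120:220,145:245],None,fx=7,fy=7,interpolation=cv2.INTER_CUBIC)
H=lambda p:PIV+RD@(np.array(p)+[8,0,20])
P=[H(p) for p in [(-116,6,28),(-90,6,28),(-116,-6,28),(-90,-6,28),(-56,50,14),(-56,-50,14)]]+[CLE+RD@np.array(p) for p in [(-13,8.5,14),(13,8.5,14),(-13,-8.5,14),(13,-8.5,14)]]+[PIV+RD@np.array([-115,24,18]),PIV+RD@np.array([-62,53,20])]
for i,u in enumerate(proj(s,c,np.array(P))):
  q=(u-[145,120]+.5)*7;cv2.circle(z,tuple(int(v) for v in q),3,(0,0,255) if i<6 else (0,255,0),1)
cv2.imwrite('pics/w17z.png',z)"
```

```text
20.225 q [ 0.1981  0.1307  1.5446 -0.0086  1.0817  0.0228] p [579.1523 151.4742 303.5747] r 598.6333291762816 F [ 0.1396  0.4821 -0.2147] gap 56.46250973565081
```

View pics/w17z.png

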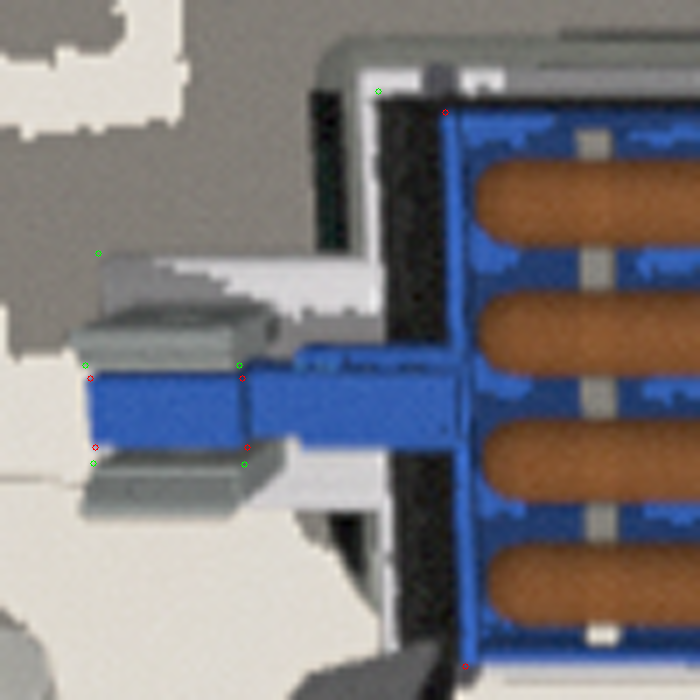

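The lug now coincides with its predicted home, and the tray has been released. Next is the pin.

```bash
python3 -c "
from h import *
s=st();T=T_tool(s)
rows(T,tgt([425.8,231.1,110],[0,0,-1],[.928,-.372,0]),8,60)"
```

```text
20.275 q [ 0.1981  0.1307  1.5443 -0.0086  1.0817  0.0227] p [579.2262 151.4845 303.6942] r 598.707354264302 F [0.3432 0.2717 0.1079] gap 56.56315937010755
[0.069, -0.0134, -0.0468, 0.016, -0.025, -0.0132, 60, 0.069, -0.0134, -0.0468, 0.017, -0.025, -0.0117, 60, 0.069, -0.0134, -0.0468, 0.018, -0.025, -0.0102, 60, 0.069, -0.0134, -0.0468, 0.0191, -0.0248, -0.0087, 60, 0.069, -0.0134, -0.0468, 0.0201, -0.0244, -0.0073, 60]
[0.069, -0.0134, -0.0468, 0.0212, -0.0239, -0.0059, 60, 0.069, -0.0134, -0.0468, 0.0222, -0.0232, -0.0046, 60, 0.069, -0.0134, -0.0468, 0.0232, -0.0224, -0.0033, 60]
```

apply_moves --plan '[0.069,-0.0134,-0.0468,0.016,-0.025,-0.0132,60,0.069,-0.0134,-0.0468,0.017,-0.025,-0.0117,60,0.069,-0.0134,-0.0468,0.018,-0.025,-0.0102,60,0.069,-0.0134,-0.0468,0.0191,-0.0248,-0.0087,60,0.069,-0.0134,-0.0468,0.0201,-0.0244,-0.0073,60]'

```text
clock: 20.9
eef_pos: [482.7, 201.6, 182.3]
eef_rot: [1.748, 1.425, 0.001]
wrist_force: [0.3, 0.3, -0.2]
finger_gap: 56.4
```

apply_moves --plan '[0.069,-0.0134,-0.0468,0.0212,-0.0239,-0.0059,60,0.069,-0.0134,-0.0468,0.0222,-0.0232,-0.0046,60,0.069,-0.0134,-0.0468,0.0232,-0.0224,-0.0033,60,0,0,0,0,0,0,60,0,0,0,0,0,0,60]'

```text
clock: 21.52
eef_pos: [427.0, 231.1, 111.7]
eef_rot: [2.139, 1.567, 0.189]
wrist_force: [0.5, -0.2, 0.5]
finger_gap: 56.8
```

```bash
python3 -c "
from h import *
s=st();s,c=cam('wrist','w18.png');im=c['image']
hsv=cv2.cvtColor(im,cv2.COLOR_RGB2HSV);m=(((hsv[...,0]<8)|(hsv[...,0]>172))&(hsv[...,1]>150)&(hsv[...,2]>60)).astype(np.uint8);m[:, :150]=0;m[:,380:]=0
n,l,stt,ce=cv2.connectedComponentsWithStats(m);i=1+np.argmax(stt[1:,4]);print(stt[i])
ys,xs=np.nonzero(l==i);r=cv2.minAreaRect(np.c_[xs,ys].astype(np.float32));print(r);b=cv2.boxPoints(r);print(onz(s,c,b,12),onz(s,c,[r[0]],12))
print(T_tool(s))"
```

```text
21.525 q [ 0.4212  0.2598  1.8069 -0.0011  1.071   0.8012] p [426.9877 231.1394 111.6535] r 485.53465874899325 F [ 0.5115 -0.2121  0.4833] gap 56.76112685748914
[243 176  13  36 446]
((249.0, 193.5), (35.0, 12.0), 90.0)
[[424.6683 248.0739  12.    ]
 [435.6439 243.6819  12.    ]
 [422.3592 210.2227  12.    ]
 [411.0705 214.7463  12.    ]] [[423.5303 229.4179  12.    ]]
[[  0.004    0.9288  -0.3705 426.9877]
 [  0.0008  -0.3705  -0.9288 231.1394]
 [ -1.       0.0034  -0.0022 111.6535]
 [  0.       0.       0.       1.    ]]
```

View pics/w18.png

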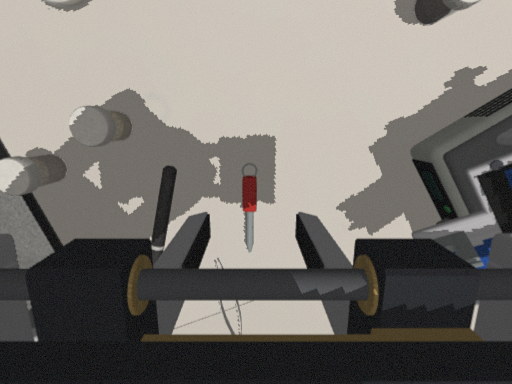

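apply_moves --plan '[0,0,0,0.03,-0.0025,0,60,0,0,0,0.035,0,0,60,0,0,0,0.025,0,0,60,0,0,0,0.01,0,0,60,0,0,0,0,0,0,60]'

```text
clock: 22.2
eef_pos: [424.6, 232.2, 11.5]
eef_rot: [2.21, 1.568, 0.258]
wrist_force: [0.3, -0.7, -0.3]
finger_gap: 56.7
```

apply_moves --plan '[0,0,0,0,0,0,60,0,0,0,0,0,0,60]'

```text
clock: 22.45
eef_pos: [424.6, 232.4, 11.9]
eef_rot: [2.265, 1.567, 0.313]
wrist_force: [-0.1, -0.9, -0.6]
finger_gap: 56.5
```

```bash
python3 -c "
from h import *
s=st();s,c=cam('wrist','w19.png')"
```

```text
22.45 q [ 0.4254  0.4189  1.8732 -0.0006  0.8456  0.8067] p [424.6    232.4113  11.871 ] r 484.04562802090715 F [-0.0807 -0.908  -0.5591] gap 56.5343554587165
```

View pics/w19.png

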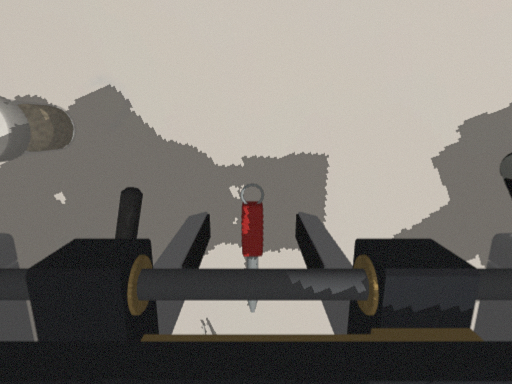

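apply_moves --plan '[0,0,0,0.005,0,0,60,0,0,0,0.0035,0,0,40,0,0,0,0,0,0,20,0,0,0,0,0,0,0,0,0,0,0,0,0,0]' --force 40

```text
clock: 23.12
eef_pos: [424.2, 232.3, 2.6]
eef_rot: [2.229, 1.568, 0.277]
wrist_force: [-0.8, -0.3, 0.2]
finger_gap: 20.0
```

apply_moves --plan '[0,0,0,0,0,0,0,0,0,0,0,0,0,0,0,0,0,0,0,0,0]'

```text
clock: 23.5
eef_pos: [424.2, 232.3, 2.6]
eef_rot: [2.215, 1.568, 0.263]
wrist_force: [0.0, -0.1, 1.4]
finger_gap: 13.4
```

```bash
python3 -c "
from h import *
s=st();print(T_tool(s));s,c=cam('wrist','w20.png')"
```

```text
23.5 q [ 0.4254  0.4361  1.8763 -0.0006  0.8266  0.8068] p [424.1862 232.2539   2.6059] r 483.6070540159345 F [ 0.0164 -0.0733  1.3586] gap 13.39354852501081
[[  0.0025   0.9283  -0.3718 424.1862]
 [  0.0007  -0.3718  -0.9283 232.2539]
 [ -1.       0.0021  -0.0016   2.6059]
 [  0.       0.       0.       1.    ]]
```

View pics/w20.png

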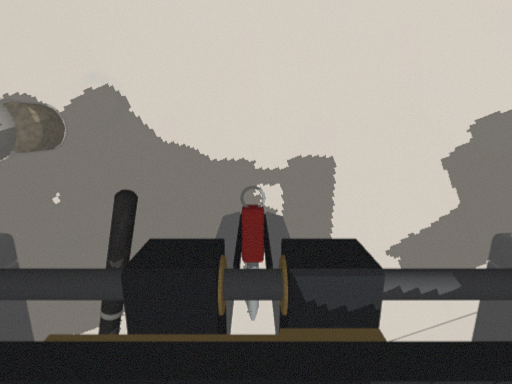

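```bash
cat >> h.py <<'E'
PT=np.array([-4.4,0,20.5])
def pin_tool(o):
    """tool pose with pin origin at clevis+o (deck axes), pin along -deck y"""
    T=np.eye(4);T[:3,:3]=np.c_[-RD[:,2],RD[:,0],-RD[:,1]];T[:3,3]=CLE+RD@np.array(o,float)-T[:3,:3]@PT;return T
def prel(s):
    T=T_tool(s);o=T@[*PT,1];print('pin in clevis',RD.T@(o[:3]-CLE),'axis',RD.T@T[:3,2])
E
python3 -c "
from h import *
s=st();T=T_tool(s);U=T.copy();U[2,3]=130
G=pin_tool([0,82,0]);print(G);rows(T,U,3,0);rows(U,G,7,0)"
```

```text
23.55 q [ 0.4254  0.4361  1.8763 -0.0005  0.8266  0.8068] p [424.2017 232.2761   2.6328] r 483.6313604416281 F [ 0.983  -0.2558  1.31  ] gap 13.222566886341703
[[  0.3714   0.9114   0.1771 534.3291]
 [  0.0668   0.164   -0.9842 248.0919]
 [ -0.926    0.3774  -0.     103.4089]
 [  0.       0.       0.       1.    ]]
[0, 0, 0, -0.0425, 0.0001, -0.0001, 0, 0, 0, 0, -0.0425, 0.0001, -0.0001, 0, 0, 0, 0, -0.0425, 0.0001, -0.0001, 0]
[-0.0789, 0.0153, 0.0535, 0.0038, 0.0138, -0.0079, 0, -0.0789, 0.0153, 0.0535, 0.0047, 0.0141, -0.0068, 0, -0.0789, 0.0153, 0.0535, 0.0056, 0.0143, -0.0056, 0, -0.0789, 0.0153, 0.0535, 0.0064, 0.0144, -0.0044, 0, -0.0789, 0.0153, 0.0535, 0.0072, 0.0143, -0.0031, 0]
[-0.0789, 0.0153, 0.0535, 0.008, 0.0141, -0.0019, 0, -0.0789, 0.0153, 0.0535, 0.0088, 0.0138, -0.0006, 0]
```

apply_moves --plan '[0,0,0,-0.0425,0,0,0,0,0,0,-0.0425,0,0,0,0,0,0,-0.0425,0,0,0,0,0,0,0,0,0,0]'

```text
clock: 24.05
eef_pos: [425.0, 232.7, 132.8]
eef_rot: [2.33, 1.563, 0.378]
wrist_force: [0.4, 0.7, -2.1]
finger_gap: 13.7
```

apply_moves --plan '[-0.0789,0.0153,0.0535,0.0038,0.0138,-0.0079,0,-0.0789,0.0153,0.0535,0.0047,0.0141,-0.0068,0,-0.0789,0.0153,0.0535,0.0056,0.0143,-0.0056,0,-0.0789,0.0153,0.0535,0.0064,0.0144,-0.0044,0,-0.0789,0.0153,0.0535,0.0072,0.0143,-0.0031,0]'

```text
clock: 24.68
eef_pos: [502.4, 243.4, 109.5]
eef_rot: [1.649, 1.292, 0.097]
wrist_force: [0.3, -1.0, -0.0]
finger_gap: 13.7
```

apply_moves --plan '[-0.0789,0.0153,0.0535,0.008,0.0141,-0.0019,0,-0.0789,0.0153,0.0535,0.0088,0.0138,-0.0006,0,0,0,0,0,0,0,0,0,0,0,0,0,0,0,0,0,0,0,0,0,0]'

```text
clock: 25.3
eef_pos: [533.7, 248.1, 103.5]
eef_rot: [1.571, 1.184, 0.178]
wrist_force: [-0.4, -0.5, 0.8]
finger_gap: 13.6
```

```bash
python3 -c "
from h import *
s=st();prel(s);rows(T_tool(s),pin_tool([0,75,0]),1,0);s,c=cam('wrist','w21.png');P=[CLE+RD@np.array([0,y,0.]) for y in (36,17,15.5,-40)];print(proj(s,c,np.array(P)))
_,c=cam('scene','sc21.png');crop(c,200,130,100,80,8,'s21z.png')"
```

```text
25.3 q [ 0.4134  0.3128  1.8132 -0.1471  0.6441  0.3372] p [533.7454 248.0691 103.5152] r 588.5766028554473 F [-0.3614 -0.5166  0.7837] gap 13.603443497307246
pin in clevis [-0.506  82.0815  0.3198] axis [-0.0006 -1.      0.0001]
[-0.0006, 0.0001, 0.0006, 0.0003, 0.0005, 0.0071, 0]
[[253.0088 317.0434]
 [253.017  340.2886]
 [253.0176 342.0813]
 [253.0393 404.3812]]
```

View pics/w21.png

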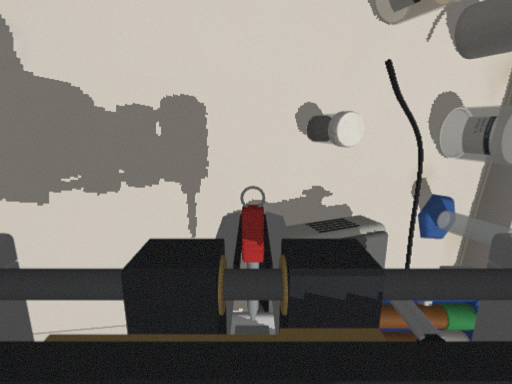

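View pics/s21z.png

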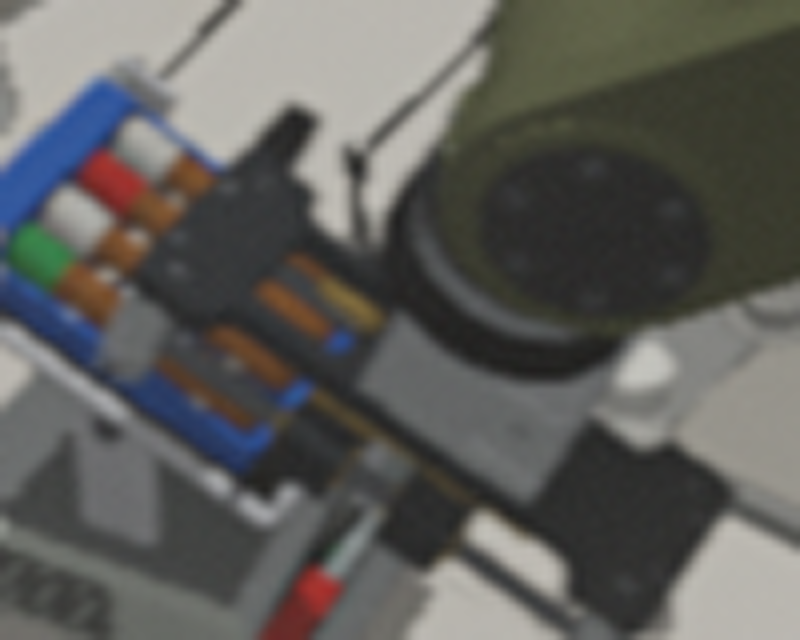

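```bash
python3 -c "
from h import *
im=cv2.imread('pics/w21.png');cv2.imwrite('pics/w21z.png',cv2.resize(im[240:336,222:284],None,fx=6,fy=6,interpolation=cv2.INTER_CUBIC))
s,c=cam('wrist')
P=[CLE+RD@np.array(v,float) for v in [(-13,15.5,14),(13,15.5,14),(-13,17,21),(13,17,21)]];print((proj(s,c,np.array(P))-[222,240]+.5)*6)
T=T_tool(s);tip=(T@[-4.4,0,66.5,1])[:3];print((proj(s,c,tip)-[222,240]+.5)*6)"
```

```text
[[ 70.6399 708.5892]
 [304.6713 708.5472]
 [ 66.1562 748.8611]
 [309.2778 748.8184]]
[[184.4489 466.5001]]
```

View pics/w21z.png

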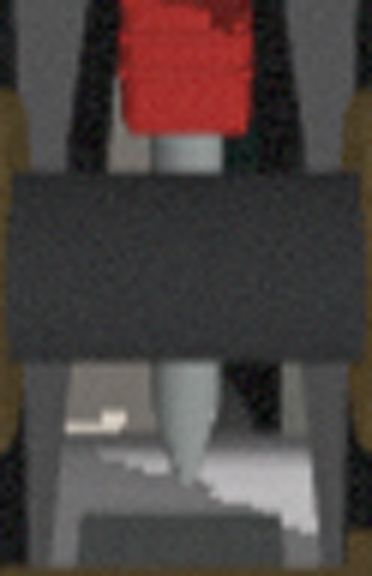

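```bash
python3 -c "
from h import *
s,c=cam('wrist');T=T_tool(s)
z=lambda P:print(np.round((proj(s,c,np.array(P))-[222,240]+.5)*6,0).tolist())
z([CLE+RD@np.array(v,float) for v in [(-13,15.5,-18),(13,15.5,-18),(0,24,-18)]])
z([(T@[-11.4,y,zz,1])[:3] for zz in (20.5,24) for y in (-7,7)])
z([(T@[x,0,66.5+d,1])[:3] for x,d in [(-4.4,0),(-4.4,3),(-6.4,0),(-8.4,0)]])
"
```

```text
[[86.0, 512.0], [288.0, 512.0], [187.0, 454.0]]
[[118.0, 131.0], [250.0, 131.0], [119.0, 162.0], [250.0, 162.0]]
[[184.0, 466.0], [184.0, 489.0], [184.0, 478.0], [184.0, 490.0]]
```

```bash
python3 -c "
from h import *
s,c=cam('scene');T=T_tool(s)
u=lambda P:np.round((proj(s,c,np.array(P))-[200,130]+.5)*8,0).tolist()
print(u([(T@[x,0,zz,1])[:3] for x,zz in [(-4.4,-15.5),(-4.4,20.5),(-4.4,66.5),(-7.4,66.5),(-4.4,69.5),(-7.4,20.5)]]))
print(u([CLE+RD@np.array(v,float) for v in [(0,15.5,0),(-13,15.5,14),(13,15.5,14),(13,15.5,-18)]]))
crop(c,225,175,50,45,14,'s22z.png')
"
```

```text
[[268.0, 659.0], [323.0, 589.0], [390.0, 504.0], [393.0, 498.0], [394.0, 498.0], [326.0, 584.0]]
[[417.0, 467.0], [464.0, 466.0], [400.0, 421.0], [368.0, 475.0]]
```

View pics/s22z.png

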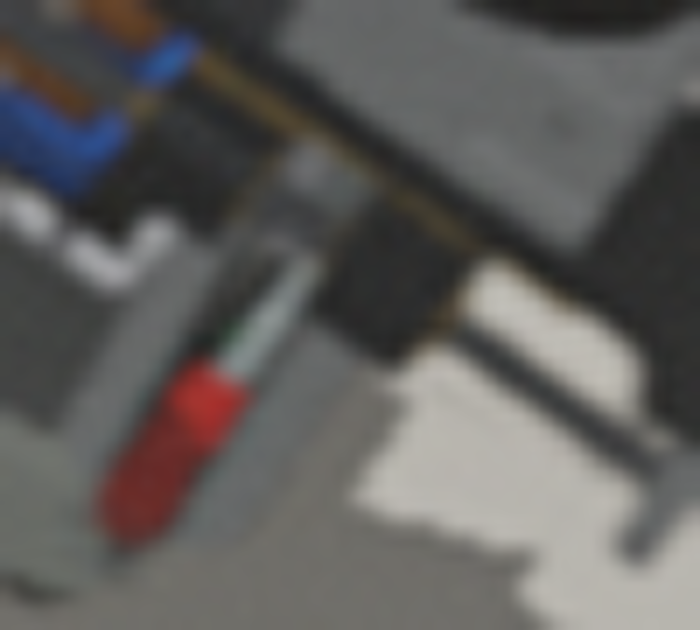

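apply_moves --plan '[0,0,0,0.0003,-0.0004,0.01,0,0,0,0,0,0,0.006,0,0,0,0,0,0,0,0,0,0,0,0,0,0,0]'

```text
clock: 26.05
eef_pos: [536.6, 232.2, 103.1]
eef_rot: [1.57, 1.184, 0.178]
wrist_force: [0.1, -0.2, -0.2]
finger_gap: 14.0
```

```bash
python3 -c "
from h import *
s=st();prel(s);s,c=cam('wrist','w22.png');crop(c,222,240,62,96,6,'w22z.png')"
```

```text
26.05 q [ 0.381   0.3038  1.8267 -0.1289  0.6352  0.2923] p [536.5932 232.1516 103.0748] r 584.6594302054989 F [ 0.0628 -0.227  -0.172 ] gap 14.04024684958347
pin in clevis [-0.6756 65.9113 -0.0819] axis [ 0.     -1.      0.0002]
```

View pics/w22z.png

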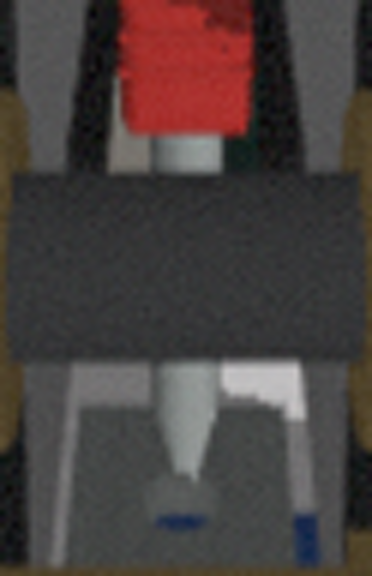

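```bash
python3 -c "
from h import *
s,c=cam('wrist');T=T_tool(s)
z=lambda P:print(np.round((proj(s,c,np.array(P))-[222,240]+.5)*6,0).tolist())
L=RD.T@(T[:3,3]-CLE)
z([CLE+RD@np.array(v,float) for v in [(0,15.5,0),(-5,15.5,0),(5,15.5,0),(0,15.5,5),(0,15.5,-5),(-13,15.5,-18),(13,15.5,-18),(0,15.5,-18)]])
z([(T@[-4.4,0,v,1])[:3] for v in (66.5,66.5+4.5)])
"
```

```text
[[190.0, 501.0], [147.0, 501.0], [233.0, 501.0], [190.0, 531.0], [190.0, 472.0], [87.0, 405.0], [292.0, 405.0], [190.0, 405.0]]
[[184.0, 466.0], [184.0, 500.0]]
```

apply_moves --plan '[0,0,0,0,-0.0008,0.003,0,0,0,0,0,0,0.005,0,0,0,0,0,0,0,0,0,0,0,0,0,0,0]'

```text
clock: 26.65
eef_pos: [537.3, 224.1, 102.8]
eef_rot: [1.57, 1.184, 0.178]
wrist_force: [-0.4, -0.1, -0.7]
finger_gap: 13.4
```

```bash
python3 -c "
from h import *
s=st();prel(s);s,c=cam('wrist','w23.png');crop(c,222,240,62,96,6,'w23z.png')"
```

```text
26.65 q [ 0.365   0.2986  1.8346 -0.1195  0.6308  0.2701] p [537.3113 224.1457 102.8052] r 582.1896057250663 F [-0.3824 -0.0527 -0.7026] gap 13.415786083248754
pin in clevis [-1.4357 57.9047 -0.0638] axis [ 0.     -1.      0.0001]
```

View pics/w23z.png

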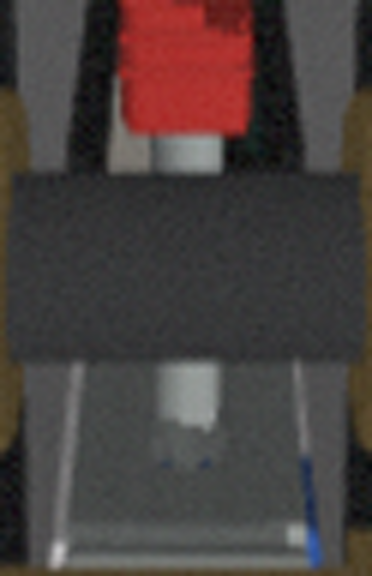

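apply_moves --plan '[0,0,0,0,0,0.004,0,0,0,0,0,0,0.004,0,0,0,0,0,0,0.002,0]'

```text
clock: 27.08
eef_pos: [539.1, 214.0, 102.7]
eef_rot: [1.57, 1.184, 0.177]
wrist_force: [0.1, 0.1, -0.5]
finger_gap: 13.3
```

apply_moves --plan '[0,0,0,0,0,0.004,0,0,0,0,0,0,0.004,0,0,0,0,0,0,0,0]'

```text
clock: 27.45
eef_pos: [540.5, 206.2, 102.8]
eef_rot: [1.57, 1.184, 0.177]
wrist_force: [0.3, 0.8, -0.3]
finger_gap: 13.4
```

```bash
python3 -c "
from h import *
s=st();prel(s);print(RD.T@s['wrist_force']);s,c=cam('wrist','w24.png');crop(c,222,240,62,96,6,'w24z.png')"
```

```text
27.45 q [ 0.3276  0.2898  1.8465 -0.0968  0.6244  0.2173] p [540.5213 206.1929 102.7552] r 578.5142936610115 F [ 0.2713  0.8272 -0.2942] gap 13.391345844769804
pin in clevis [-1.4743 39.6677 -0.1004] axis [-0.0001 -1.      0.0003]
[ 0.2719  0.7661 -0.4285]
```

View pics/w24z.png

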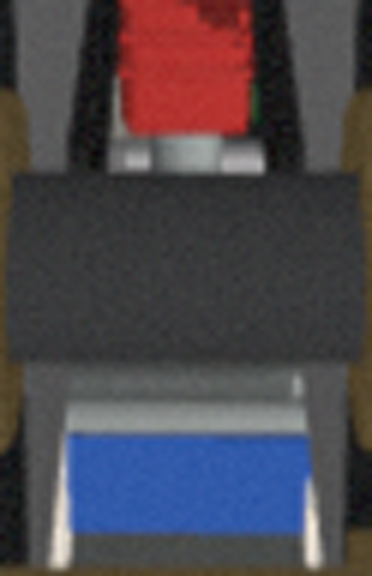

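apply_moves --plan '[0,0,0,0,0,0.004,0,0,0,0,0,0,0.004,0,0,0,0,0,0,0,0]'

```text
clock: 27.88
eef_pos: [541.9, 198.3, 102.8]
eef_rot: [1.57, 1.184, 0.177]
wrist_force: [-0.4, 0.1, -0.5]
finger_gap: 13.3
```

apply_moves --plan '[0,0,0,0,0,0.004,0,0,0,0,0,0,0.004,0,0,0,0,0,0,0,0]'

```text
clock: 28.25
eef_pos: [543.4, 190.4, 102.7]
eef_rot: [1.57, 1.184, 0.177]
wrist_force: [-0.1, 0.5, -0.5]
finger_gap: 13.5
```

```bash
python3 -c "
from h import *
s=st();prel(s);print(RD.T@s['wrist_force']);s,c=cam('wrist','w25.png');crop(c,192,180,122,96,6,'w25z.png')"
```

```text
28.25 q [ 0.2942  0.2831  1.8555 -0.0758  0.6197  0.1696] p [543.3509 190.434  102.7493] r 575.7563380767958 F [-0.1254  0.474  -0.5208] gap 13.453863010345476
pin in clevis [-1.4825 23.6568 -0.1038] axis [-0.0001 -1.      0.0003]
[-0.2331  0.4888 -0.4673]
```

View pics/w25z.png

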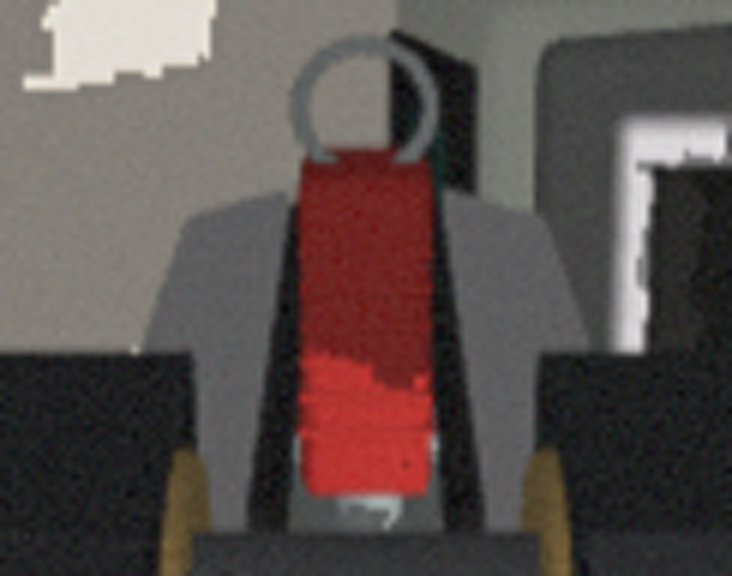

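apply_moves --plan '[0,0,0,0,0,0.003,0,0,0,0,0,0,0.002,0,0,0,0,0,0,0,0]'

```text
clock: 28.68
eef_pos: [544.2, 185.7, 102.8]
eef_rot: [1.57, 1.184, 0.178]
wrist_force: [-0.3, -0.0, 0.3]
finger_gap: 13.3
```

apply_moves --plan '[0,0,0,0,0,0.0015,0,0,0,0,0,0,0.001,0,0,0,0,0,0,0,0]'

```text
clock: 29.05
eef_pos: [544.6, 183.4, 102.7]
eef_rot: [1.571, 1.184, 0.178]
wrist_force: [-0.4, 1.1, -0.3]
finger_gap: 13.8
```

```bash
python3 -c "
from h import *
s=st();prel(s);print(RD.T@s['wrist_force'])"
```

```text
29.05 q [ 0.279   0.2804  1.8591 -0.0658  0.6179  0.1471] p [544.6154 183.3861 102.7493] r 574.6620052434904 F [-0.433   1.0934 -0.3054] gap 13.778430111448806
pin in clevis [-1.4792 16.4953 -0.1071] axis [ 0.0002 -1.      0.    ]
[-0.3307  1.1528 -0.1951]
```

apply_moves --plan '[0,0,0,0,0,0.001,0,0,0,0,0,0,0,0]'

```text
clock: 29.3
eef_pos: [544.6, 183.2, 102.8]
eef_rot: [1.573, 1.184, 0.181]
wrist_force: [-1.5, 8.3, -1.4]
finger_gap: 13.6
```

apply_moves --plan '[0,0,0,0,0,0.001,0,0,0,0,0,0,0,0]'

```text
clock: 29.55
eef_pos: [544.7, 183.1, 102.8]
eef_rot: [1.576, 1.183, 0.184]
wrist_force: [-3.0, 17.2, -1.0]
finger_gap: 13.7
```

```bash
python3 -c "
from h import *
s=st();prel(s);print(RD.T@s['wrist_force']);s,c=cam('wrist','w26.png');crop(c,192,180,122,96,6,'w26z.png')"
```

```text
29.55 q [ 0.2771  0.2797  1.8599 -0.0606  0.6169  0.1409] p [544.6504 183.0828 102.8449] r 574.5984630744848 F [-3.0073 17.1629 -1.0075] gap 13.654449989278545
pin in clevis [-1.4608 16.1803 -0.0597] axis [ 0.0003 -1.     -0.0023]
[-0.307  17.4242 -0.9628]
```

View pics/w26z.png

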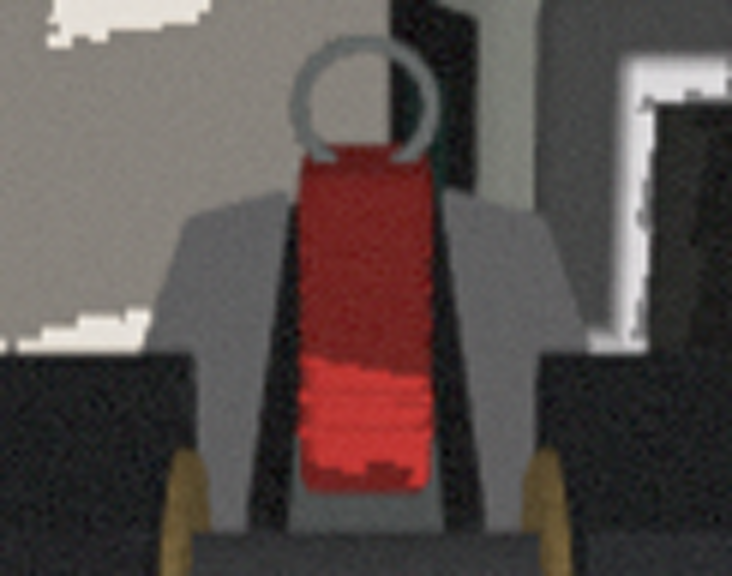

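It hits a hard stop with 17 N along the pin axis at the expected depth, so the handle is against the ear. I'll ease off the load and release.

apply_moves --plan '[0,0,0,0,0,-0.0014,0,0,0,0,0,0,0,0,0,0,0,0,0,0,18,0,0,0,0,0,0,25,0,0,0,0,0,0,30]'

```text
clock: 30.22
eef_pos: [544.8, 182.6, 102.8]
eef_rot: [1.57, 1.184, 0.177]
wrist_force: [0.9, 0.7, 0.3]
finger_gap: 27.8
```

apply_moves --plan '[0,0,0,0,0,0,30,0,0,0,-0.015,0,0,30,0,0,0,-0.04,0,0,30,0,0,0,-0.05,0,0,30,0,0,0,-0.05,0,0,30]'

```text
clock: 30.85
eef_pos: [486.0, 172.2, 248.6]
eef_rot: [1.571, 1.183, 0.178]
wrist_force: [0.6, -1.0, -0.2]
finger_gap: 28.4
```

apply_moves --plan '[0,0,0,-0.02,-0.03,-0.02,30,0,0,0,0,0,0,30,0,0,0,0,0,0,30,0,0,0,0,0,0,30]'

```text
clock: 31.35
eef_pos: [449.2, 185.6, 253.1]
eef_rot: [1.57, 1.185, 0.177]
wrist_force: [-0.0, 0.1, -0.2]
finger_gap: 28.1
```

```bash
python3 -c "
from h import *
s=st();s,c=cam('wrist','w27.png');u=proj(s,c,CLE)[0];print(u);im=c['image'][:,:,::-1]
z=cv2.resize(im[120:220,110:240],None,fx=6,fy=6,interpolation=cv2.INTER_CUBIC)
H=lambda p:PIV+RD@(np.array(p)+[8,0,20])
P=[H(p) for p in [(-116,6,28),(-90,6,28),(-116,-6,28),(-90,-6,28),(-56,50,14),(-56,-50,14)]]+[CLE+RD@np.array(p,float) for p in [(0,15.5,0),(0,51.5,0),(0,-30.5,0)]]
for i,u in enumerate(proj(s,c,np.array(P))):
  q=(u-[110,120]+.5)*6;cv2.circle(z,tuple(int(v) for v in q),3,(0,0,255) if i<6 else (0,255,0),1)
cv2.imwrite('pics/w27z.png',z);_,c=cam('scene','sc27.png');crop(c,190,130,100,80,7,'s27z.png')"
```

```text
31.35 q [ 0.3533 -0.099   1.8942 -0.0804  0.9671  0.2085] p [449.1587 185.5742 253.1452] r 485.9848724832673 F [-0.0471  0.0971 -0.164 ] gap 28.11670097322014
[276.9594 220.2552]
```

View pics/w27.png

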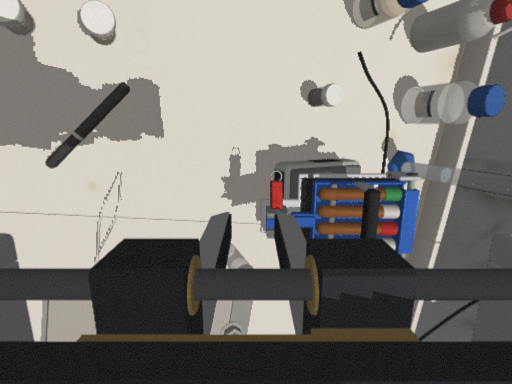

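View pics/w27z.png

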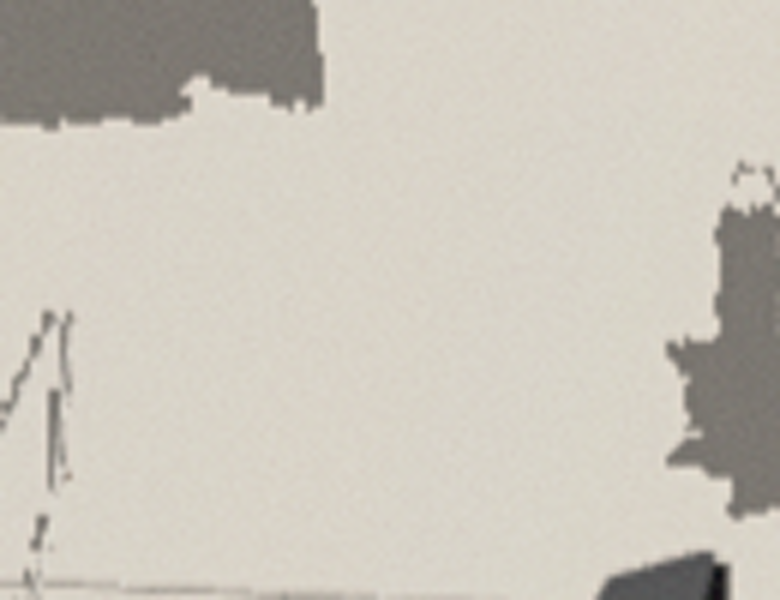

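View pics/s27z.png

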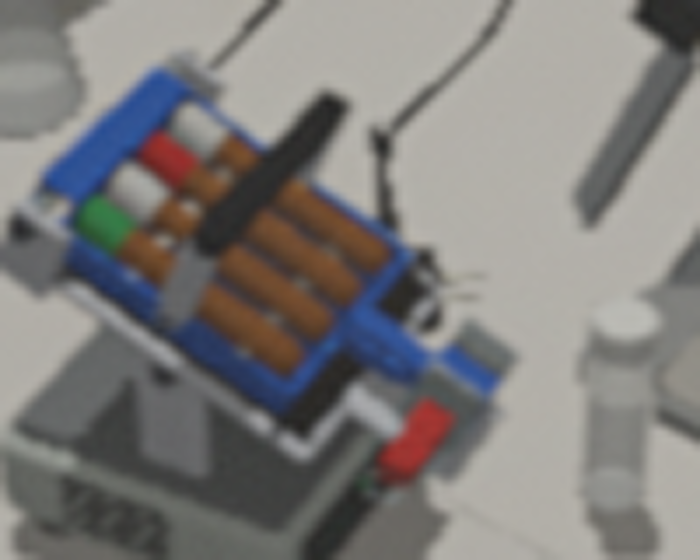

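```bash
python3 -c "
from h import *
s,c=cam('wrist');im=c['image'][:,:,::-1]
z=cv2.resize(im[160:250,250:350],None,fx=7,fy=7,interpolation=cv2.INTER_CUBIC)
H=lambda p:PIV+RD@(np.array(p)+[8,0,20])
P=[H(p) for p in [(-116,6,28),(-90,6,28),(-116,-6,28),(-90,-6,28),(-56,50,14),(-56,-50,14)]]+[CLE+RD@np.array(p,float) for p in [(0,15.5,7),(0,51.5,7),(0,-30.5,0)]]
for i,u in enumerate(proj(s,c,np.array(P))):
  q=(u-[250,160]+.5)*7;cv2.circle(z,tuple(int(v) for v in q),3,(0,0,255) if i<6 else (0,255,0),1)
cv2.imwrite('pics/w28z.png',z);st()"
```

```text
31.5 q [ 0.3534 -0.0989  1.8944 -0.0805  0.967   0.2087] p [449.0717 185.5994 253.0409] r 485.9141160908834 F [-0.406   0.1769  0.1383] gap 28.44632106334295
```

View pics/w28z.png

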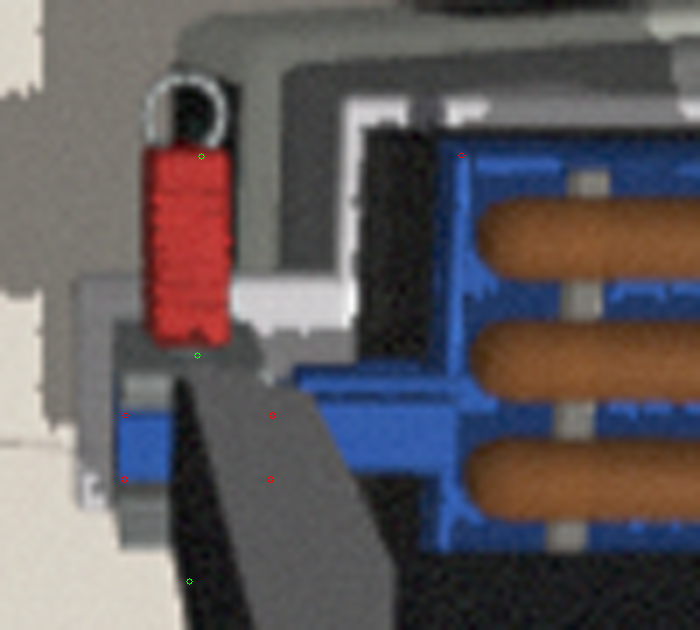

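```bash
python3 -c "
from h import *
print(ticket.sign_off());st()"
```

```text
the job is handed in; nothing more can be done
None
the job is handed in; nothing more can be done
```

The tray is hooked, lowered flat on the deck and locked with the pin. I handed the job in at about 31.5 s of the 72 s. The sign-off reports no verdict, so this rests on my own checks.

- **Tray:** I hooked the lip over the rail with the lug end about 0.25 rad up. I then swung it down at no more than about 0.25 rad/s, until roughly 8 N showed contact with the mat. It first came to rest about 2 mm up the slope, so I drew it down by the grip bar until I felt resistance. The next picture showed the lug on its predicted home position, within about 0.5 mm.
- **Pin:** I pushed it in from the left (+y) side. It slid through with about 1 N until the handle met a hard stop at 17 N, at the depth where it should sit against the ear. The fingers were still pressing inward when they opened, so I don't think the pin was pulled back.
- **Final pictures:** The tray lies flat, the handle is at the ear, and the gripper is clear with no wrist force. No bystander in view looked moved.

One check disagreed slightly: in the last wrist picture the front of the handle looked about 2 mm further out than flush. That is within the 2 mm calibration error and the 5 mm allowed, so I left it rather than push again. The pin's tip past the far ear is inferred from the insertion depth, because the gripper hid it from view.

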